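# Load the cleaning trolley's organiser tray

## Task

Load the grey organiser tray of the cleaning trolley: take the four white containers out of the cardboard carton and stand each one upright, right down on the floor of the blue holder whose pocket matches its shape and size (wide tub in the wide round holder, slim bottle in the narrow round one, square bottle in the square one, flat bottle in the oblong one). Set each down gently rather than dropping it, do not knock any over, and let go of it; leave the spray bottle and the box of gloves where they are.

Things in the scene. Friction and masses are not known exactly. Their poses are not given: they have to be found in the camera images.
- tub: Wide round tub, the shortest and thickest of the round ones: 64 mm diameter, 90 mm high in all; its screw lid is 66 mm in diameter and takes up the top 24 mm. 0.2 to 0.35 kg. Loose, white plastic with a paper label and a grey cap, standing upright in a cut-down cardboard carton (300 mm square, fixed, floor 4 mm, sides 35 mm high) to the left or right of the robot's midline; the four are about 130 mm apart. Origin: centre of its underside, z up. 
- slim_bottle: Slim round bottle: body 46 mm diameter up to 92 mm, then a short shoulder to 100 mm, then a round cap 36 mm in diameter and 32 mm tall, top at 132 mm. 0.15 to 0.3 kg. Loose, white plastic with a paper label and a grey cap, standing upright in a cut-down cardboard carton (300 mm square, fixed, floor 4 mm, sides 35 mm high) to the left or right of the robot's midline; the four are about 130 mm apart. Origin: centre of its underside, z up. 
- square_bottle: Square bottle: body 56 x 56 mm (sides along its x and y), shoulder at 84 to 90 mm, then a round cap 38 mm in diameter and 32 mm tall, top at 122 mm. 0.2 to 0.4 kg. Loose, white plastic with a paper label and a grey cap, standing upright in a cut-down cardboard carton (300 mm square, fixed, floor 4 mm, sides 35 mm high) to the left or right of the robot's midline; the four are about 130 mm apart. Origin: centre of its underside, z up. 
- flat_bottle: Flat oblong bottle: body 88 mm along its x by 44 mm along its y, shoulder at 90 to 96 mm, then a round cap 34 mm in diameter and 32 mm tall, top at 128 mm. 0.25 to 0.45 kg. Loose, white plastic with a paper label and a grey cap, standing upright in a cut-down cardboard carton (300 mm square, fixed, floor 4 mm, sides 35 mm high) to the left or right of the robot's midline; the four are about 130 mm apart. Origin: centre of its underside, z up. 
- holder_wide_round: Holder with the wide round pocket, 82 mm inside diameter; in any of the four bays of a grey organiser tray (296 mm square, fixed, 5 mm floor, rim 33 mm above the bench, on the other side from the carton); bays 130 mm apart. Fixed, blue, 122 mm square base plate. Origin: centre of its underside, 5 mm above the bench, z up. Pocket floor 6 mm and rim 41 mm above the origin, walls 3 mm thick. 
- holder_slim_round: Holder with the narrow round pocket, 62 mm inside diameter; in any of the four bays of a grey organiser tray (296 mm square, fixed, 5 mm floor, rim 33 mm above the bench, on the other side from the carton); bays 130 mm apart. Fixed, blue, 122 mm square base plate. Origin: centre of its underside, 5 mm above the bench, z up. Pocket floor 6 mm and rim 41 mm above the origin, walls 3 mm thick. 
- holder_square: Holder with the square pocket, 72 x 72 mm inside, sides along its x and y; in any of the four bays of a grey organiser tray (296 mm square, fixed, 5 mm floor, rim 33 mm above the bench, on the other side from the carton); bays 130 mm apart. Fixed, blue, 122 mm square base plate. Origin: centre of its underside, 5 mm above the bench, z up. Pocket floor 6 mm and rim 41 mm above the origin, walls 3 mm thick. 
- holder_oblong: Holder with the oblong pocket, 104 mm along its x by 60 mm along its y inside; in any of the four bays of a grey organiser tray (296 mm square, fixed, 5 mm floor, rim 33 mm above the bench, on the other side from the carton); bays 130 mm apart. Fixed, blue, 122 mm square base plate. Origin: centre of its underside, 5 mm above the bench, z up. Pocket floor 6 mm and rim 41 mm above the origin, walls 3 mm thick. 
- spray_bottle: Bystander, to be left alone: green trigger spray bottle, loose, 76 mm diameter, 216 mm high, beyond the trays. Origin: centre of its underside.
- glove_box: Bystander, to be left alone: cardboard box of gloves with a blue band, loose, 230 (x) x 115 (y) x 65 mm, at the right of the bench. Origin: centre of its underside.
Mind the look-alikes: they are no part of the job. What is shaped like the tub but pink is not meant. What is shaped like the slim_bottle but purple is not meant.

How it is judged:
By the outcome, as a careful person would: the job done as asked, in the order asked, and still so for the second after the job is handed in, with the robot touching nothing.
It also fails if it takes over 112 s, if anything falls off the work surface, if the arm or the gripper's body presses on something with over 40 N, if the wrist force passes 120 N, or if a joint passes its speed limit or range.

## Robot

A 6-joint arm with a two-finger parallel gripper is mounted at the origin on the work surface. World frame = base frame: x ahead of the robot, y to its left, z up, the work surface at z = 0. Lengths are in m, angles in rad, forces in N, time in s.
With the tool pointing down it reaches from about 0.15 to 0.775 m from the base axis. Payload 6.1 kg.
Tool frame: the origin (TCP) lies on the centre line of the jaws, within the pads' length; the fingertips stand robot.tip_reach ahead of it and the grasp point (between the pads) is the TCP (robot.tip_reach is the distance from the TCP to the fingertips, in m); z points along the fingers, y is the direction in which the jaws open and shut (so a half turn about z gives the same grasp; the last joint's range is limited). The gripper opens to 85 mm and grips with 20 to 120 N. Pads are 22 mm wide; open, the fingers measure 114 mm over their backs; the gripper's body (76 mm by 85 mm) begins 54 mm behind the grasp point. The pads swing forward as they close: fully open they stand 13 mm farther back than shut.
Start: joints at [-1.131, 0.126, -0.04, 1.405, 0, 1.571], TCP at [0.224, -0.475, 0.25] pointing down, gripper open.
Joint ranges: [-2.72, 2.72], [-0.95, 1.95], [-1.27, 1.35], [-1.78, 2.02], [-1.46, 1.47], [-3.14, 3.14]. Speed limits (rad/s): [2.39, 2.39, 3.01, 3.14, 3.14, 3.14].

## Interface

Orientations are given as a 3x3 rotation matrix whose columns are the frame's x, y, z axes.
In Python, from rig import robot, eyes, order gives the robot as it stands.
- The arm moves only by the tool drive_tool, never from a script. Its argument "moves" is text: rows parted by semicolons, each of 7 numbers parted by spaces: the shift along the tool's x, y, z in units of 0.08 m (1.0 is 0.08 m), then the turn, a rotation vector about the tool's x, y, z in units of 360 degrees (1.0 is 360 degrees), then the closure, from 0 (fully open) to 1 (shut). In form: x y z ax ay az fingers; .... A call has 1 to 20 rows; each row is the pose to reach, as a shift and turn from the pose measured when the call began, along the tool's axes at that moment, turning the shorter way round; what a row does not reach only later rows make up. A row lasts 1/12 s, in which the tool goes at most 41.7 mm and 7.16 degrees, less where a joint would pass 70% of its speed; a pose out of reach is approached as far as the arm can. A call with a number of a shift or a turn outside -1 to 1 is refused whole. A call with a gripper value outside its range is refused whole. The fingers move at their own pace and stop on an object; the grip force is fixed at half the most. Time passes only in rows, so rows that repeat a pose let the fingers close. It gives the time, the measured TCP pose, the force and the opening at its end, in the units of the state.
- robot.state(): the state, without advancing time (a new reading comes with each control period).
- eyes.get_image(name): name is "scene" or "top"; returns a dict with "frame" (400x640x3 uint8, red, green, blue), "intrinsics" (3x3 intrinsics, pixels), "view" (4x4, takes a point from world to camera coordinates). Camera axes: x right, y up, looking along -z (the intrinsics and any distortion apply to the point x, -y, -z); pixel columns grow to the right and rows downward; lengths in m; the calibration is good to about 2 mm. A picture is of the moment at which its call begins. There is no depth.
- order.job_done(): hands the job in, once; it reports no verdict.
The state is a dict: "clock": time; "joints": joint angles; "joint_vel": joint speeds; "tau": joint torques, N m; "tcp_pos": TCP position; "tcp_rot": TCP orientation; "contact_force": force on the tool from outside, world axes, zero at the start; "wrist_torque": the same for the moment, N m; "width": finger opening in m.
Only numpy, scipy, OpenCV 4.12 (cv2) and the standard library are available. Lean on these libraries where they do the work, as an engineer would, in place of code of your own. Each camera call takes 0.05 s, during which the arm holds its last target.

## Working session

There is one attempt and no reset: what is moved stays moved. The work goes in short steps, Python scripts to look and compute and a tool call to move; the robot and the scene stay as the last step left them, time stands still between calls to the robot, and variables do not carry over. Pictures are saved under pics/ and viewed, and the job is handed in when it is done.

Besides the shell and the picture viewer there is one more tool, called after "Call:" in YAML: its name, and indented under it one key for each argument. drive_tool: Moves the arm, as the interface text tells. Its arguments: {"type":"object","properties":{"moves":{"type":"string"}},"required":["moves"]}

```bash
ls; mkdir -p pics
python3 - <<'E'
from rig import robot, eyes
import cv2,numpy as np
print(robot.state(), robot.tip_reach)
for n in("scene","top"):
    d=eyes.get_image(n); cv2.imwrite(f"pics/{n}0.png",d["frame"][:,:,::-1]); print(n,d["intrinsics"],d["view"]); np.savez(f"{n}0.npz",f=d["frame"],K=d["intrinsics"],V=d["view"])
E
```

```text
pics
{'clock': 0.0, 'joints': array([-1.13097273e+00,  1.26374594e-01, -4.06108031e-02,  1.40539701e+00,
       -1.64968721e-05,  1.57079594e+00]), 'joint_vel': array([3.13270990e-04, 1.50390524e-03, 1.26181804e-03, 7.12785507e-05,
       1.72236308e-03, 1.01331255e-03]), 'tau': array([ 1.48166475e-05, -4.35920119e+01,  3.52919698e+01,  1.74696796e-02,
       -1.51957752e-04,  1.11254813e-06]), 'tcp_pos': array([ 0.22336918, -0.47469361,  0.24953   ]), 'tcp_rot': array([[ 9.04826607e-01,  4.25779679e-01, -6.90248350e-04],
       [ 4.25780238e-01, -9.04825480e-01,  1.42810494e-03],
       [-1.64962325e-05, -1.58608145e-03, -9.99998742e-01]]), 'contact_force': array([-0.6286233 ,  0.15860095, -0.23990262]), 'wrist_torque': array([-0.01679274,  0.0814591 ,  0.00711408]), 'width': 0.08536170640123122} 0.019
scene [[490.6693431    0.         312.77224052]
 [  0.         490.6693431  202.72130659]
 [  0.           0.           1.        ]] [[-0.02645873  0.99962492 -0.00706824  0.14136599]
 [-0.80930779 -0.01726975  0.58713086  0.35619084]
 [ 0.58678857  0.02125512  0.80946117 -1.67628227]
 [ 0.          0.          0.          1.        ]]
top [[372.14668532   0.         317.10454725]
 [  0.         372.14668532 199.34992931]
 [  0.           0.           1.        ]] [[-0.02689094 -0.99958133  0.01067861 -0.13800706]
 [ 0.99241331 -0.02541302  0.12029133 -0.49731295]
 [-0.11996959  0.01383234  0.9926812  -0.90083643]
 [ 0.          0.          0.          1.        ]]
```

View pics/scene0.png

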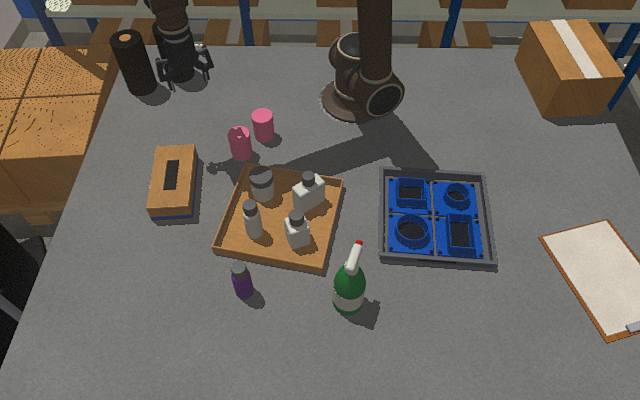

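View pics/top0.png

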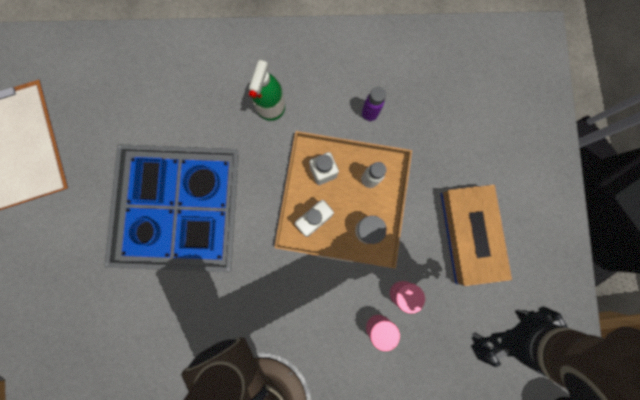

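The scene view (looking back at the robot) shows the carton at about (280,217), holding the tub (262,185), flat bottle (309,195), slim bottle (253,220) and square bottle (297,230). The tray is at about (437,217). The pink things at (240,143) and (263,125) and the purple one at (242,282) are outside the carton. Next I'll enlarge crops to measure.

```bash
cat > h.py <<'E'
import numpy as np,cv2
def load(n,k=0):
    d=np.load(f"{n}{k}.npz"); return d["f"],d["K"],d["V"]
def snap(n,k):
    from rig import eyes
    d=eyes.get_image(n); np.savez(f"{n}{k}.npz",f=d["frame"],K=d["intrinsics"],V=d["view"])
def crop(n,k,x0,y0,x1,y1,s,out):
    f=load(n,k)[0][y0:y1,x0:x1,::-1]
    f=cv2.resize(f,None,fx=s,fy=s,interpolation=cv2.INTER_CUBIC)
    for x in range((x0//20+1)*20,x1,20):
        cv2.line(f,((x-x0)*s,0),((x-x0)*s,8),(0,255,255),1); cv2.putText(f,str(x),((x-x0)*s-10,20),0,.4,(0,255,255),1)
    for y in range((y0//20+1)*20,y1,20):
        cv2.line(f,(0,(y-y0)*s),(8,(y-y0)*s),(0,255,255),1); cv2.putText(f,str(y),(10,(y-y0)*s+4),0,.4,(0,255,255),1)
    cv2.imwrite("pics/"+out,f)
def px(n,u,v,z,k=0):
    _,K,V=load(n,k); R=V[:3,:3];t=V[:3,3]
    d=R.T@np.array([(u-K[0,2])/K[0,0],-(v-K[1,2])/K[1,1],-1.]); c=-R.T@t
    return c+d*(z-c[2])/d[2]
def proj(n,P,k=0):
    _,K,V=load(n,k); P=np.atleast_2d(P); c=P@V[:3,:3].T+V[:3,3]
    return np.c_[K[0,0]*c[:,0]/-c[:,2]+K[0,2],K[1,1]*-c[:,1]/-c[:,2]+K[1,2]]
E
python3 - <<'E'
from h import *
crop("top",0,270,125,420,275,5,"t_carton.png") if 0 else crop("top",0,272,128,416,272,4,"t_carton.png")
crop("top",0,104,138,244,274,4,"t_tray.png")
crop("scene",0,205,155,350,275,5,"s_carton.png")
crop("scene",0,370,160,500,272,5,"s_tray.png")
E
```

```text
(no output)
```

View pics/t_carton.png

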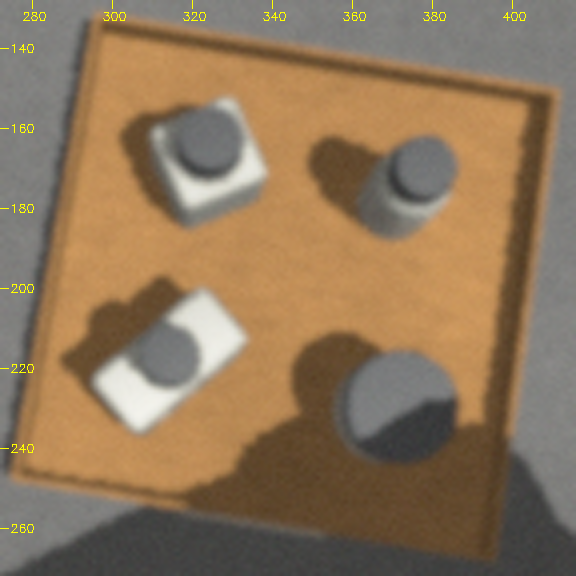

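View pics/t_tray.png

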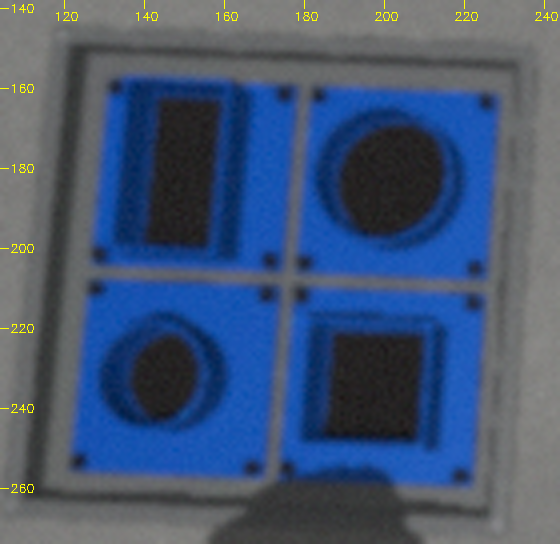

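View pics/s_carton.png

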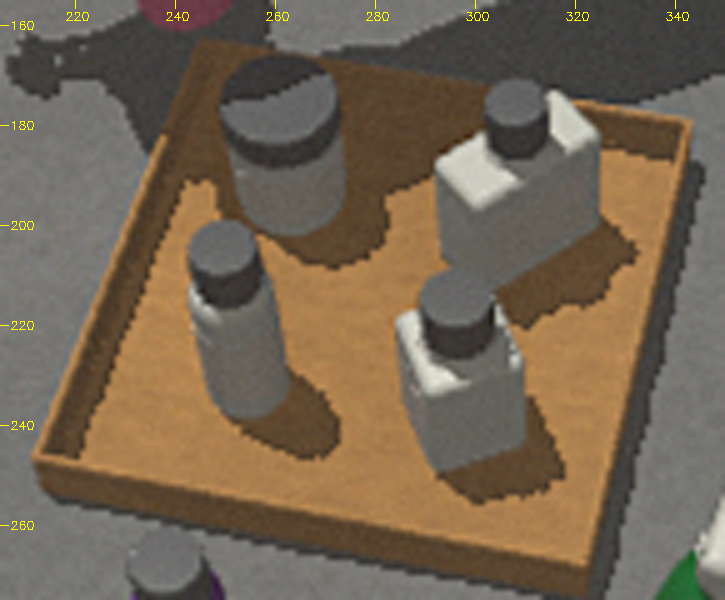

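View pics/s_tray.png

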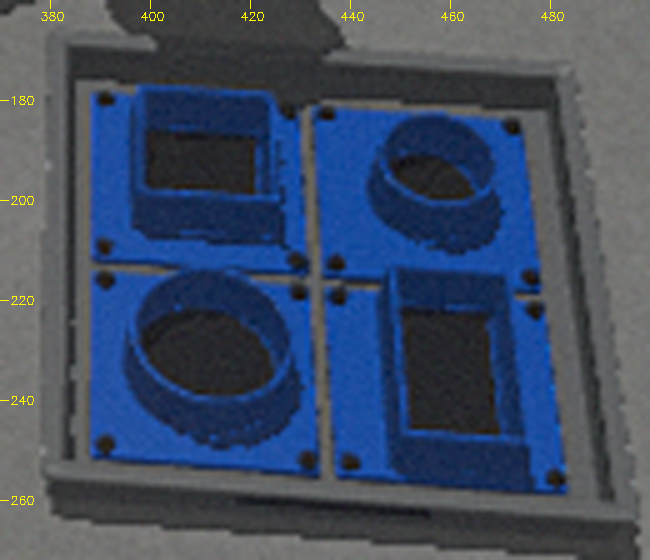

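Run:
```python
from h import *
np.set_printoptions(precision=4,suppress=True)
T=lambda X,Y:((X+.5)/4-.5+272,(Y+.5)/4-.5+128)
S=lambda X,Y:((X+.5)/5-.5+205,(Y+.5)/5-.5+155)
for n,t,s,z in [("tub",(400,406),(280,96),.094),("slim",(423,167),(224,247),.136),("square",(209,140),(458,293),.126),("flat",(166,354),(516,102),.132)]:
    print(n,px("top",*T(*t),z),px("scene",*S(*s),z))
# body top corners
def q(nm,pts,z):
    P=np.array([px("top",*T(*p),z) for p in pts]); print(nm,P.mean(0),[round(float(np.linalg.norm(P[i]-P[(i+1)%len(P)])),4) for i in range(len(P))],[round(float(np.degrees(np.arctan2(*(P[(i+1)%len(P)]-P[i])[[1,0]]))),1) for i in range(len(P))])
q("flat body",[(204,289),(249,338),(139,433),(92,381)],.094)
q("sq body",[(233,96),(268,174),(187,213),(150,130)],.088)
q("carton",[(94,18),(559,90),(495,558),(12,478)],.035)
T2=lambda X,Y:((X+.5)/4-.5+104,(Y+.5)/4-.5+138)
S2=lambda X,Y:((X+.5)/5-.5+370,(Y+.5)/5-.5+160)
tops={"oblong":[(116,87),(285,94),(270,262),(99,255)],"wide":[(319,95),(487,102),(476,268),(304,263)],"slim":[(96,288),(268,294),(253,468),(78,461)],"square":[(301,294),(474,301),(462,476),(287,468)]}
sc={"square":[(106,99),(288,110),(297,261),(105,246)],"slim":[(327,113),(512,126),(530,277),(336,263)],"wide":[(105,280),(299,291),(308,460),(106,443)],"oblong":[(337,296),(534,310),(555,478),(350,461)]}
for n in tops:
  for c,L,f in (("top",tops,T2),("scene",sc,S2)):
    P=np.array([px(c,*f(*p),.011) for p in L[n]]);print(n,c,P.mean(0)[:2],[round(float(np.linalg.norm(P[i]-P[(i+1)%4])),4) for i in range(4)],[round(float(np.degrees(np.arctan2(*(P[(i+1)%4]-P[i])[[1,0]])))%90,1) for i in range(4)])
```

```text
tub [ 0.4133 -0.2744  0.094 ] [ 0.4149 -0.2747  0.094 ]
slim [ 0.5451 -0.2866  0.136 ] [ 0.5489 -0.2875  0.136 ]
square [ 0.5657 -0.1673  0.126 ] [ 0.5679 -0.1675  0.126 ]
flat [ 0.4441 -0.1398  0.132 ] [ 0.4475 -0.1419  0.132 ]
flat body [ 0.4434 -0.1428  0.094 ] [0.0387, 0.0841, 0.0405, 0.0842] [-139.2, 129.2, 40.8, -51.9]
sq body [ 0.5662 -0.1687  0.088 ] [0.0515, 0.0535, 0.0546, 0.0537] [-158.0, 114.5, 22.2, -68.7]
carton [ 0.4947 -0.2187  0.035 ] [0.2989, 0.2967, 0.2993, 0.2944] [-100.4, 169.1, 79.1, -11.0]
oblong top [0.5538 0.2705] [0.1087, 0.109, 0.1085, 0.109] [86.2, 86.1, 86.2, 86.2]
oblong scene [0.5558 0.2696] [0.1083, 0.1075, 0.1074, 0.1065] [86.3, 86.3, 85.7, 86.8]
wide top [0.5456 0.1404] [0.1082, 0.1078, 0.1092, 0.1091] [86.2, 86.4, 86.8, 85.9]
wide scene [0.5472 0.1406] [0.108, 0.1093, 0.1072, 0.1063] [87.3, 86.1, 85.7, 86.5]
slim top [0.4243 0.2789] [0.1088, 0.1093, 0.1092, 0.1086] [86.5, 86.3, 86.2, 86.0]
slim scene [0.4261 0.2786] [0.1074, 0.108, 0.1077, 0.1082] [86.0, 86.0, 86.1, 85.9]
square top [0.4165 0.1489] [0.1097, 0.1099, 0.1094, 0.1093] [86.2, 86.3, 85.8, 86.4]
square scene [0.4176 0.1491] [0.1069, 0.109, 0.1078, 0.1071] [86.7, 86.4, 85.7, 85.9]
```

```bash
cat >> h.py <<'E'
def todo(x,y,z,yaw=None):
    from rig import robot
    s=robot.state(); R=s["tcp_rot"]; p=s["tcp_pos"]; d=np.array([x,y,z])-p
    from scipy.spatial.transform import Rotation as Ro
    y0=np.degrees(np.arctan2(R[1,0],R[0,0]))
    if yaw is None: yaw=y0
    c,q=np.cos(np.radians(yaw)),np.sin(np.radians(yaw)); G=np.array([[c,q,0],[q,-c,0],[0,0,-1]])
    rv=Ro.from_matrix(R.T@G).as_rotvec()/2/np.pi
    print("pos",p.round(4),"yaw",y0.round(1),"w",round(s["width"],4),"F",s["contact_force"].round(1),"t",round(s["clock"],2),"j",s["joints"].round(2))
    print("shift units",(R.T@d/.08).round(3),"rot",rv.round(4),"rows lin",np.linalg.norm(d)/.0417)
E
python3 - <<'E'
from h import *
print("pink lid",px("top",385,335,.09),px("top",263.,125,.09),px("scene",263,115,.09))
print("pink2 ",px("top",410,298,.09),px("scene",240,132,.11), "base",px("scene",242,158,.0))
print("spray base",px("top",270,110,.03),px("scene",350,305,.01)); print("purple",px("scene",245,297,0))
print("wide rim",px("top",(390+.5)/4-.5+104,(178+.5)/4-.5+138,.046),"slim rim",px("top",(163+.5)/4-.5+104,(371+.5)/4-.5+138,.046))
todo(.414,-.2745,.25,45)
E
```

```text
pink lid [ 0.17538264 -0.29451882  0.09      ] [ 0.6691536  -0.02534933  0.09      ] [ 0.17924665 -0.28869667  0.09      ]
pink2  [ 0.25486379 -0.35547394  0.09      ] [ 0.27171842 -0.34638118  0.11      ] base [ 0.27629548 -0.35366835  0.        ]
spray base [ 0.7285582  -0.03591308  0.03      ] [ 0.76255051 -0.02846536  0.01      ]
purple [ 0.74242413 -0.29405516  0.        ]
wide rim [0.54180419 0.13416438 0.046     ] slim rim [0.42663006 0.27007016 0.046     ]
pos [ 0.2234 -0.4747  0.2496] yaw 25.2 w 0.0854 F [ 1.  -0.2  0.5] t 0.1 j [-1.13  0.13 -0.04  1.41 -0.    1.57]
shift units [ 3.222e+00 -1.250e+00 -3.000e-03] rot [-0.0002 -0.     -0.055 ] rows lin 6.630009871691986
```

Call:
drive_tool:
  moves: "0.25 0 0 0 0 -0.02 0; 0.5 0 0 0 0 -0.035 0; 0.75 0 0 0 0 -0.055 0; 0.9 0 0 0 0 -0.055 0; 0.9 0 0 0 0 -0.055 0"

```text
clock: 0.52
tcp_pos: [0.29, -0.4432, 0.2492]
tcp_rot: [[0.708, 0.707, -0.001], [0.707, -0.708, 0.002], [0.001, -0.002, -1.0]]
contact_force: [-0.6, 0.1, 0.2]
width: 0.0857
```

Run:
```python
from h import *
import h
H={"wide":(.5465,.1405),"slim":(.425,.2788),"oblong":(.555,.27),"square":(.417,.149)}
a=np.linspace(0,2*np.pi,73)
c0,s0=np.cos(np.radians(-3.8)),np.sin(np.radians(-3.8))
def poly(pts,c,z): 
    pts=np.array(pts); return np.c_[c[0]+c0*pts[:,0]-s0*pts[:,1],c[1]+s0*pts[:,0]+c0*pts[:,1],np.full(len(pts),z)]
rect=lambda a,b:[(a,b),(-a,b),(-a,-b),(a,-b),(a,b)]
sh={"wide":np.c_[np.cos(a),np.sin(a)]*.041,"slim":np.c_[np.cos(a),np.sin(a)]*.031,"oblong":rect(.052,.03),"square":rect(.036,.036)}
for n,(x0,y0,x1,y1) in {"top":(104,138,244,274),"scene":(370,160,500,272)}.items():
    f=load(n)[0][y0:y1,x0:x1,::-1]; s=4; f=cv2.resize(f,None,fx=s,fy=s,interpolation=cv2.INTER_CUBIC)
    for k,c in H.items():
        for z,col in((.046,(0,255,255)),(.011,(0,0,255))):
            p=proj(n,poly(sh[k],c,z)); p=((p-[x0,y0]+.5)*s).round().astype(np.int32); cv2.polylines(f,[p],False,col,1)
    cv2.imwrite(f"pics/ov_{n}.png",f)
a=cv2.imread("pics/ov_top.png");b=cv2.imread("pics/ov_scene.png");b=cv2.copyMakeBorder(b,0,max(0,a.shape[0]-b.shape[0]),0,0,0);o=np.hstack([a[:b.shape[0]],b]);print(o.shape);cv2.imwrite("pics/ov.png",cv2.resize(o,None,fx=.73,fy=.73,interpolation=cv2.INTER_AREA))
todo(.414,-.2745,.25,45)
```

```text
(544, 1080, 3)
pos [ 0.29   -0.4432  0.2492] yaw 45.0 w 0.0857 F [-0.6  0.1  0.2] t 0.52 j [-0.99  0.14 -0.03  1.41  0.    1.37]
shift units [ 2.586 -0.397 -0.007] rot [-0.0003 -0.0002 -0.0001] rows lin 5.01982678976361
```

View pics/ov.png

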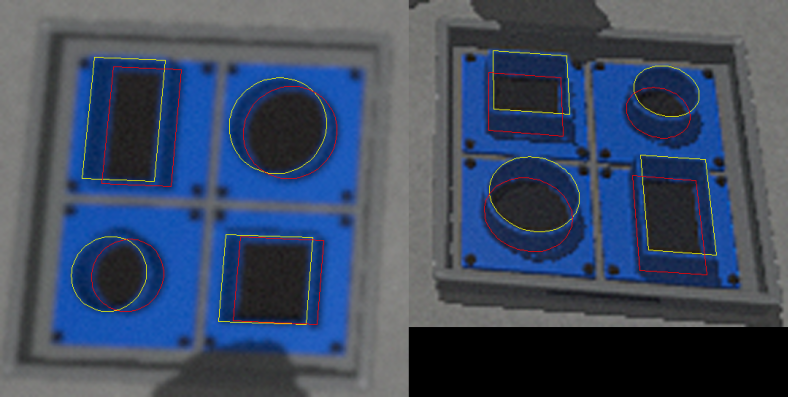

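The overlay puts the predicted pockets on the seen ones in both views. 
Possible mix-ups, top view: white tub (372,229) against pink tub (385,335); white slim bottle (374,174) against purple (374,104) and pink (409,297). I choose the white ones inside the carton, as the close crop showed. Now to the tub.

Call:
drive_tool:
  moves: "0.35 -0.1 0 0 0 0 0; 0.7 -0.2 0 0 0 0 0; 1 -0.3 0 0 0 0 0"

```text
clock: 0.77
tcp_pos: [0.3297, -0.3689, 0.2489]
tcp_rot: [[0.711, 0.704, -0.001], [0.704, -0.711, 0.003], [0.001, -0.003, -1.0]]
contact_force: [0.9, -0.1, -0.3]
width: 0.0855
```

Call:
drive_tool:
  moves: "0.4 0 0 0 0 0 0; 0.8 -0.05 0 0 0 0 0; 1 -0.05 0 0 0 0 0; 1 -0.05 0 0 0 0 0"

```text
clock: 1.1
tcp_pos: [0.3849, -0.3081, 0.2489]
tcp_rot: [[0.71, 0.704, -0.001], [0.704, -0.71, 0.003], [0.001, -0.003, -1.0]]
contact_force: [0.0, 0.6, -0.5]
width: 0.0854
```

```bash
python3 -c "
from h import *
todo(.414,-.2745,.076,45)"
```

```text
pos [ 0.3849 -0.3081  0.2489] yaw 44.7 w 0.0854 F [ 0.   0.6 -0.5] t 1.1 j [-0.68  0.07 -0.11  1.4   0.    1.69]
shift units [ 0.551 -0.036  2.162] rot [-0.0005 -0.0002 -0.0008] rows lin 4.281601175584057
```

Call:
drive_tool:
  moves: "0.3 0 0.3 0 0 0 0; 0.55 -0.04 0.6 0 0 0 0; 0.55 -0.04 0.9 0 0 0 0; 0.55 -0.04 1 0 0 0 0"

```text
clock: 1.43
tcp_pos: [0.4123, -0.2739, 0.1656]
tcp_rot: [[0.711, 0.703, -0.005], [0.703, -0.711, 0.005], [-0.0, -0.008, -1.0]]
contact_force: [-0.4, -0.1, -0.3]
width: 0.0854
```

```bash
python3 -c "
from h import *
todo(.414,-.2745,.076,45)
snap('scene',1);crop('scene',1,200,100,350,250,5,'s1.png')"
```

```text
pos [ 0.4123 -0.2739  0.1656] yaw 44.6 w 0.0854 F [-0.4 -0.1 -0.3] t 1.43 j [-0.59  0.09 -0.27  1.22  0.    1.78]
shift units [0.011 0.029 1.12 ] rot [-0.0012  0.     -0.001 ] rows lin 2.149400610590933
```

View pics/s1.png

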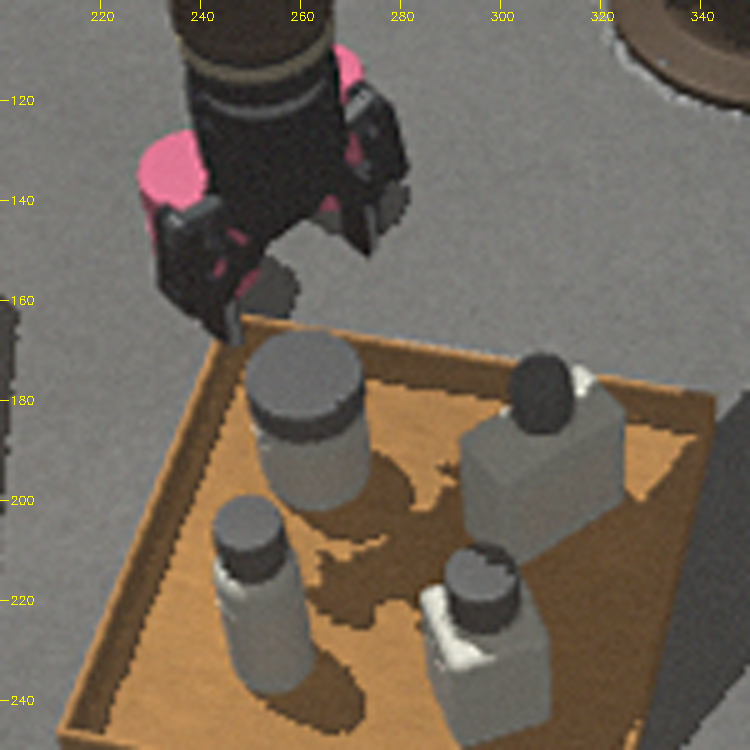

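The tub lid is at (261,178), below and between the open fingertips at (246,167) and (273,150). It is lined up for going down.

Call:
drive_tool:
  moves: "0.01 0.03 0.2 -0.001 0 0 0; 0.01 0.03 0.45 -0.001 0 0 0; 0.01 0.03 0.7 -0.001 0 0 0; 0.01 0.03 0.9 -0.001 0 0 0; 0.01 0.03 0.96 -0.001 0 0 0; 0.01 0.03 0.96 -0.001 0 0 0"

```text
clock: 1.98
tcp_pos: [0.4128, -0.2755, 0.0885]
tcp_rot: [[0.713, 0.701, -0.003], [0.701, -0.713, 0.002], [-0.001, -0.003, -1.0]]
contact_force: [-0.1, 0.1, 0.8]
width: 0.0853
```

```bash
python3 -c "
from h import *
todo(.414,-.2745,.076,45)
snap('scene',2);crop('scene',2,200,120,320,240,5,'s2.png')"
```

```text
pos [ 0.4128 -0.2755  0.0885] yaw 44.5 w 0.0853 F [-0.1  0.1  0.8] t 1.98 j [-0.59  0.13 -0.4   1.05 -0.    1.78]
shift units [0.02  0.003 0.157] rot [-0.0006  0.0002 -0.0014] rows lin 0.302805498930298
```

View pics/s2.png

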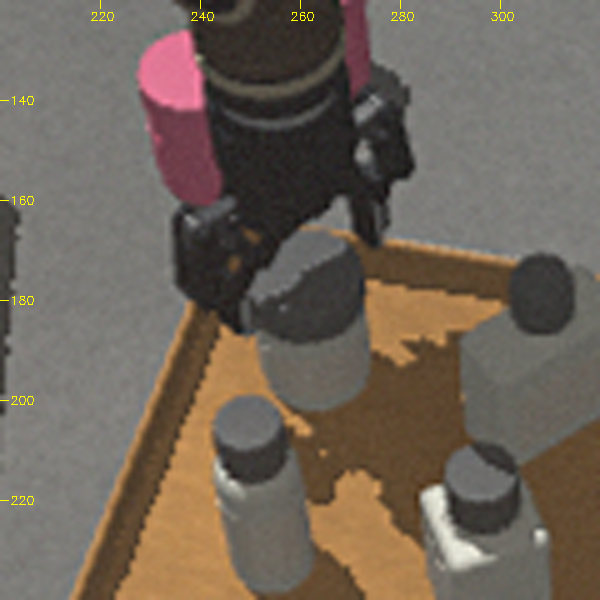

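Fingertips at (248,185) and (274,168) straddle the lid at (262,178). A little lower, then close.

Call:
drive_tool:
  moves: "0.02 0 0.08 0 0 0 0; 0.02 0 0.16 0 0 0 0; 0.02 0 0.18 0 0 0 0.1; 0.02 0 0.18 0 0 0 0.3; 0.02 0 0.18 0 0 0 0.5; 0.02 0 0.18 0 0 0 0.5; 0.02 0 0.18 0 0 0 0.5; 0.02 0 0.18 0 0 0 0.5"

```text
clock: 2.7
tcp_pos: [0.4147, -0.2746, 0.0755]
tcp_rot: [[0.713, 0.701, -0.001], [0.701, -0.713, 0.001], [-0.0, -0.001, -1.0]]
contact_force: [-0.8, -0.1, 3.0]
width: 0.0649
```

```bash
python3 -c "
from h import *
todo(.5465,.1405,.25,45)"
```

```text
pos [ 0.4147 -0.2746  0.0755] yaw 44.5 w 0.0649 F [-0.8 -0.1  3. ] t 2.7 j [-0.58  0.14 -0.42  1.02 -0.    1.78]
shift units [ 4.812 -2.548 -2.181] rot [-0.0002  0.0001 -0.0013] rows lin 11.252333707220714
```

Call:
drive_tool:
  moves: "0 0 -0.1 0 0 0 1; 0 0 -0.3 0 0 0 1; 0 0 -0.6 0 0 0 1; 0 0 -1 0 0 0 1; 0 0 -1 0 0 0 1"

```text
clock: 3.12
tcp_pos: [0.4167, -0.2759, 0.1612]
tcp_rot: [[0.713, 0.701, 0.005], [0.701, -0.713, -0.003], [0.001, 0.006, -1.0]]
contact_force: [1.3, -0.4, -2.0]
width: 0.0643
```

Call:
drive_tool:
  moves: "0 0 -0.3 0 0 0 1; 0.2 -0.1 -0.6 0 0 0 1; 0.4 -0.2 -0.9 0 0 0 1; 0.6 -0.3 -1 0 0 0 1; 0.8 -0.4 -1 0 0 0 1; 1 -0.5 -1 0 0 0 1; 1 -0.5 -1 0 0 0 1"

```text
clock: 3.7
tcp_pos: [0.4458, -0.1887, 0.2409]
tcp_rot: [[0.711, 0.703, 0.005], [0.703, -0.711, -0.002], [0.002, 0.005, -1.0]]
contact_force: [-0.7, -0.2, -2.2]
width: 0.0644
```

```bash
python3 -c "
from h import *
todo(.5465,.1405,.22,45)
snap('scene',3);crop('scene',3,200,80,400,270,3,'s3.png')"
```

```text
pos [ 0.4458 -0.1887  0.2409] yaw 44.7 w 0.0644 F [-0.7 -0.2 -2.2] t 3.7 j [-0.4   0.04 -0.15  1.37  0.    1.96]
shift units [ 3.788 -2.042  0.259] rot [ 0.0008 -0.0003 -0.0009] rows lin 8.271715330662163
```

View pics/s3.png

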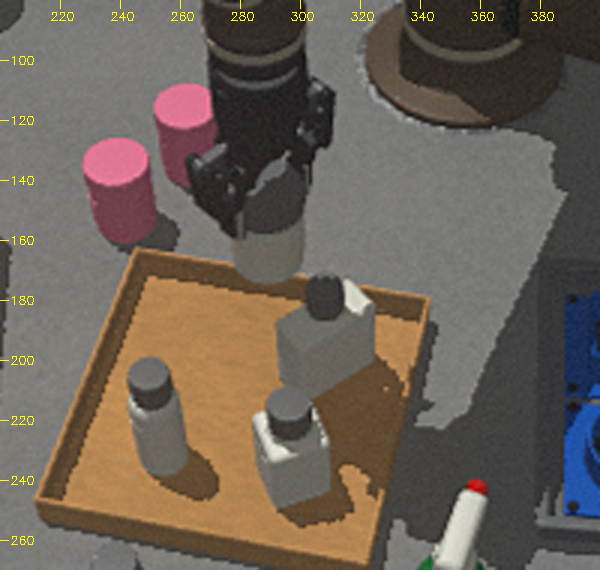

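The tub, at (272,155), hangs upright in the fingers. Carrying it over now.

Call:
drive_tool:
  moves: "0.3 -0.15 0 0 0 0 1; 0.65 -0.35 0 0 0 0 1; 1 -0.53 0 0 0 0 1"

```text
clock: 4.0
tcp_pos: [0.4721, -0.1033, 0.2401]
tcp_rot: [[0.713, 0.701, 0.003], [0.701, -0.713, -0.003], [-0.0, 0.004, -1.0]]
contact_force: [0.9, -0.3, -3.3]
width: 0.0646
```

Call:
drive_tool:
  moves: "0.33 -0.18 0 0 0 0 1; 0.66 -0.36 0 0 0 0 1; 1 -0.53 0 0 0 0 1"

```text
clock: 4.25
tcp_pos: [0.4992, -0.0164, 0.2395]
tcp_rot: [[0.714, 0.701, 0.002], [0.701, -0.714, -0.004], [-0.001, 0.004, -1.0]]
contact_force: [0.1, 0.3, -2.3]
width: 0.0645
```

Call:
drive_tool:
  moves: "0.33 -0.18 0 0 0 0 1; 0.66 -0.36 0 0 0 0 1; 1 -0.53 0 0 0 0 1; 1 -0.53 0 0 0 0 1"

```text
clock: 4.58
tcp_pos: [0.5278, 0.0733, 0.2382]
tcp_rot: [[0.711, 0.703, 0.002], [0.703, -0.711, -0.002], [-0.0, 0.002, -1.0]]
contact_force: [-0.1, -1.3, -2.7]
width: 0.0644
```

```bash
python3 -c "
from h import *
todo(.5465,.1405,.16,45)"
```

```text
pos [0.5278 0.0733 0.2382] yaw 44.7 w 0.0644 F [-0.1 -1.3 -2.7] t 4.58 j [ 0.14  0.14 -0.05  1.38 -0.    2.5 ]
shift units [ 0.757 -0.435  0.976] rot [ 0.0004  0.     -0.0008] rows lin 2.5126959197436536
```

Call:
drive_tool:
  moves: "0.25 -0.15 0 0 0 0 1; 0.5 -0.3 0.1 0 0 0 1; 0.76 -0.43 0.3 0 0 0 1; 0.76 -0.43 0.6 0 0 0 1; 0.76 -0.43 0.9 0 0 0 1; 0.76 -0.43 0.98 0 0 0 1; 0.76 -0.43 0.98 0 0 0 1"

```text
clock: 5.17
tcp_pos: [0.5455, 0.1392, 0.1572]
tcp_rot: [[0.711, 0.703, -0.004], [0.703, -0.711, -0.004], [-0.005, 0.0, -1.0]]
contact_force: [-0.3, -0.2, -2.0]
width: 0.0644
```

```bash
python3 -c "
from h import *
todo(.5465,.1405,.0825,45)
snap('scene',4);crop('scene',4,340,80,540,270,3,'s4.png')"
```

```text
pos [0.5455 0.1392 0.1572] yaw 44.7 w 0.0644 F [-0.3 -0.2 -2. ] t 5.17 j [ 0.25  0.22 -0.14  1.22 -0.    2.61]
shift units [ 0.025 -0.002  0.933] rot [ 0.      0.0008 -0.0009] rows lin 1.791465869942124
```

View pics/s4.png

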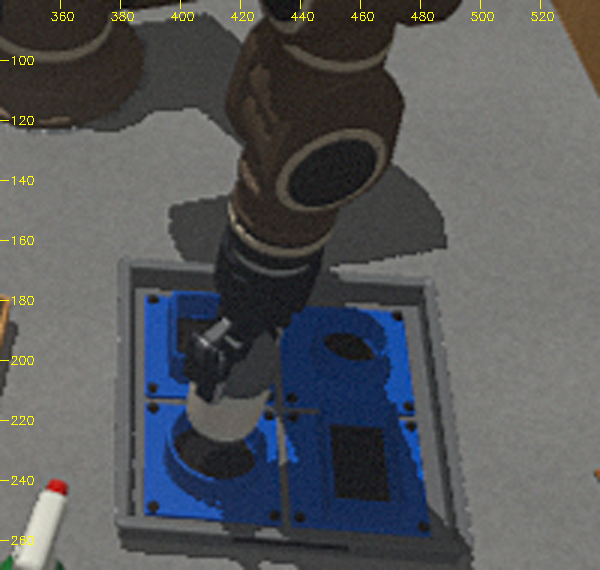

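The tub, at (415,215), is over the wide round pocket at (412,230). Lowering it.

Call:
drive_tool:
  moves: "0.02 0 0.2 0 0 0 1; 0.02 0 0.4 0 0 0 1; 0.02 0 0.6 0 0 0 1; 0.02 0 0.75 0 0 0 1; 0.02 0 0.82 0 0 0 1; 0.02 0 0.86 0 0 0 1; 0.02 0 0.88 0 0 0 1; 0.02 0 0.88 0 0 0 1"

```text
clock: 5.88
tcp_pos: [0.5481, 0.1403, 0.0897]
tcp_rot: [[0.712, 0.702, 0.001], [0.702, -0.712, -0.002], [-0.001, 0.002, -1.0]]
contact_force: [-0.3, 0.9, -3.1]
width: 0.0642
```

```bash
python3 -c "
from h import *
todo(.5465,.1405,.0825,45)"
```

```text
pos [0.5481 0.1403 0.0897] yaw 44.6 w 0.0642 F [-0.3  0.9 -3.1] t 5.88 j [ 0.25  0.25 -0.25  1.08 -0.    2.61]
shift units [-0.012 -0.016  0.09 ] rot [ 0.0003  0.0002 -0.001 ] rows lin 0.17757892127536265
```

Call:
drive_tool:
  moves: "-0.01 -0.01 0.04 0 0 0 1; -0.01 -0.01 0.07 0 0 0 1; -0.01 -0.01 0.09 0 0 0 1; -0.01 -0.01 0.09 0 0 0 1"

```text
clock: 6.22
tcp_pos: [0.5471, 0.1404, 0.0827]
tcp_rot: [[0.712, 0.703, 0.001], [0.703, -0.712, -0.002], [-0.001, 0.003, -1.0]]
contact_force: [0.1, -0.2, -3.4]
width: 0.0645
```

Call:
drive_tool:
  moves: "0 0 0.01 0 0 0 1; 0 0 0.02 0 0 0 1; 0 0 0.02 0 0 0 1"

```text
clock: 6.47
tcp_pos: [0.5474, 0.1406, 0.0826]
tcp_rot: [[0.711, 0.703, 0.003], [0.703, -0.711, -0.001], [0.001, 0.003, -1.0]]
contact_force: [-1.8, -0.5, 7.3]
width: 0.0645
```

Contact: +7 N, up from −3 N. Opening slowly.

Call:
drive_tool:
  moves: "0 0 0 0 0 0 0.3; 0 0 0 0 0 0 0.15; 0 0 0 0 0 0 0; 0 0 0 0 0 0 0; 0 0 0 0 0 0 0; 0 0 0 0 0 0 0"

```text
clock: 6.97
tcp_pos: [0.5475, 0.1406, 0.0825]
tcp_rot: [[0.711, 0.703, 0.003], [0.703, -0.711, -0.001], [0.001, 0.003, -1.0]]
contact_force: [0.2, 0.2, 0.1]
width: 0.0856
```

Call:
drive_tool:
  moves: "0 0 -0.2 0 0 0 0; 0 0 -0.5 0 0 0 0; 0 0 -0.8 0 0 0 0; 0 0 -1 0 0 0 0; 0 0 -1 0 0 0 0"

```text
clock: 7.38
tcp_pos: [0.5491, 0.1412, 0.1664]
tcp_rot: [[0.711, 0.703, 0.008], [0.703, -0.711, -0.0], [0.006, 0.006, -1.0]]
contact_force: [0.0, 0.3, -0.2]
width: 0.0854
```

```bash
python3 -c "
from h import *
todo(.547,-.287,.21,40)
snap('scene',5);crop('scene',5,340,80,540,270,3,'s5.png')"
```

```text
pos [0.5491 0.1412 0.1664] yaw 44.6 w 0.0854 F [ 0.   0.3 -0.2] t 7.38 j [ 0.25  0.21 -0.12  1.23 -0.    2.62]
shift units [-3.776  3.793 -0.545] rot [ 0.0009 -0.001   0.0129] rows lin 10.321090448508603
```

View pics/s5.png

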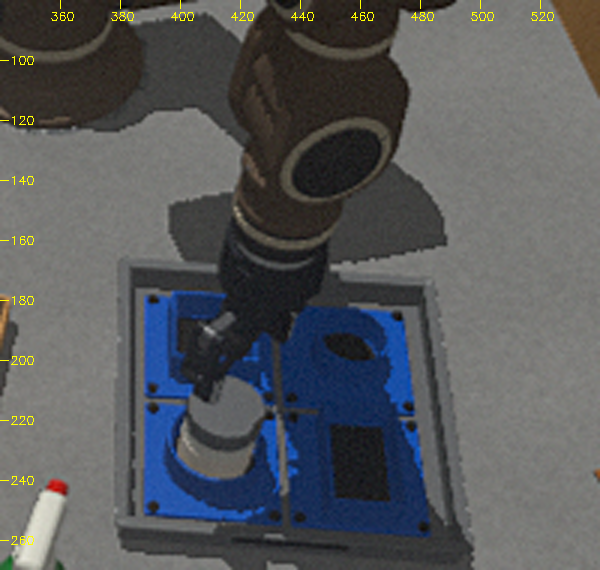

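The tub stands in the wide holder at (413,225), upright. Back for the slim bottle.

Call:
drive_tool:
  moves: "-0.2 0.2 -0.3 0 0 0 0; -0.5 0.5 -0.6 0 0 0 0; -0.8 0.8 -0.6 0 0 0 0; -1 1 -0.6 0 0 0 0"

```text
clock: 7.77
tcp_pos: [0.5476, 0.0259, 0.2126]
tcp_rot: [[0.712, 0.702, 0.007], [0.702, -0.712, -0.001], [0.004, 0.006, -1.0]]
contact_force: [0.2, 0.1, -0.0]
width: 0.0856
```

Call:
drive_tool:
  moves: "-0.33 0.33 0 0.001 -0.001 0 0; -0.66 0.66 0 0.001 -0.001 0 0; -1 1 0 0.001 -0.001 0 0; -1 1 0 0.001 -0.001 0 0"

```text
clock: 8.1
tcp_pos: [0.5461, -0.0927, 0.2109]
tcp_rot: [[0.716, 0.698, -0.004], [0.698, -0.716, -0.003], [-0.005, -0.0, -1.0]]
contact_force: [1.1, 0.8, -0.1]
width: 0.0855
```

Call:
drive_tool:
  moves: "-0.33 0.33 0 0 0 0 0; -0.66 0.66 0 0 0 0 0; -1 1 0 0 0 0 0; -1 1 0 0 0 0 0"

```text
clock: 8.43
tcp_pos: [0.5439, -0.211, 0.2091]
tcp_rot: [[0.72, 0.694, -0.006], [0.694, -0.72, -0.005], [-0.008, -0.001, -1.0]]
contact_force: [-1.2, 2.0, 0.3]
width: 0.0854
```

```bash
python3 -c "
from h import *
todo(.547,-.287,.2,45)"
```

```text
pos [ 0.5439 -0.211   0.2091] yaw 44.0 w 0.0854 F [-1.2  2.   0.3] t 8.43 j [-0.37  0.24  0.01  1.34 -0.01  2.01]
shift units [-0.63   0.71   0.118] rot [-0.0002  0.0012 -0.0029] rows lin 1.8358930998132184
```

Call:
drive_tool:
  moves: "-0.2 0.24 0 0 0.001 -0.003 0; -0.45 0.5 0.1 0 0.001 -0.003 0; -0.63 0.71 0.12 0 0.001 -0.003 0; -0.63 0.71 0.12 0 0.001 -0.003 0; -0.63 0.71 0.12 0 0.001 -0.003 0"

```text
clock: 8.85
tcp_pos: [0.5464, -0.2873, 0.1979]
tcp_rot: [[0.708, 0.706, -0.004], [0.706, -0.708, 0.001], [-0.002, -0.004, -1.0]]
contact_force: [0.3, 0.0, -0.2]
width: 0.0854
```

```bash
python3 -c "
from h import *
todo(.547,-.287,.123,45)
snap('scene',6);crop('scene',6,200,120,350,270,4,'s6.png')
snap('top',6);crop('top',6,270,120,420,270,4,'t6.png')
print(px('scene',249.3,204,.136,6))"
```

```text
pos [ 0.5464 -0.2873  0.1979] yaw 44.9 w 0.0854 F [ 0.3  0.  -0.2] t 8.85 j [-0.48  0.31  0.08  1.34 -0.    1.87]
shift units [0.009 0.006 0.936] rot [-0.0006  0.0003 -0.0002] rows lin 1.7950491731102374
[ 0.54894735 -0.28771148  0.136     ]
```

View pics/s6.png

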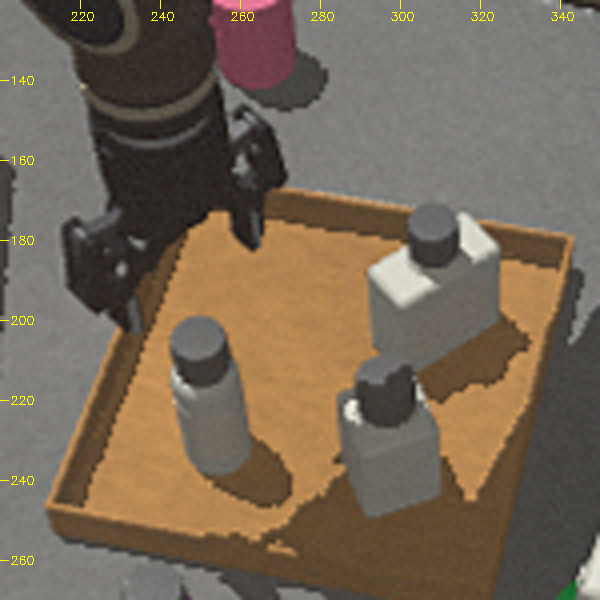

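View pics/t6.png

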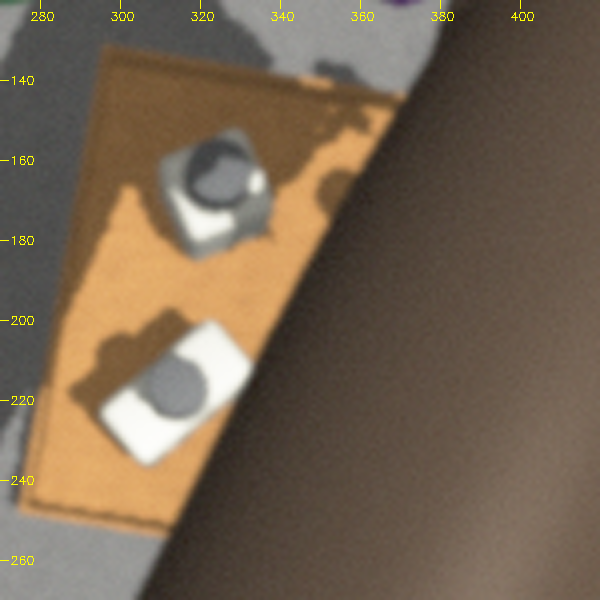

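The slim cap, at (250,205), sits below the middle of the tips at (233,202) and (262,181). The top view is blocked by the arm. Going down.

Call:
drive_tool:
  moves: "0 0 0.25 0 0 0 0; 0 0 0.5 0 0 0 0; 0 0 0.75 0 0 0 0; 0 0 0.92 0 0 0 0; 0 0 0.94 0 0 0 0; 0 0 0.94 0 0 0 0"

```text
clock: 9.45
tcp_pos: [0.5462, -0.2846, 0.1232]
tcp_rot: [[0.705, 0.709, -0.004], [0.709, -0.705, 0.002], [-0.002, -0.004, -1.0]]
contact_force: [0.5, -0.6, 0.1]
width: 0.0856
```

```bash
python3 -c "
from h import *
todo(.547,-.287,.123,45)
snap('scene',7);crop('scene',7,200,120,350,270,4,'s7.png')"
```

```text
pos [ 0.5462 -0.2846  0.1232] yaw 45.1 w 0.0856 F [ 0.5 -0.6  0.1] t 9.45 j [-0.48  0.33 -0.07  1.18 -0.    1.87]
shift units [-0.014  0.028  0.002] rot [-0.0007  0.0003  0.0004] rows lin 0.060374657221849155
```

View pics/s7.png

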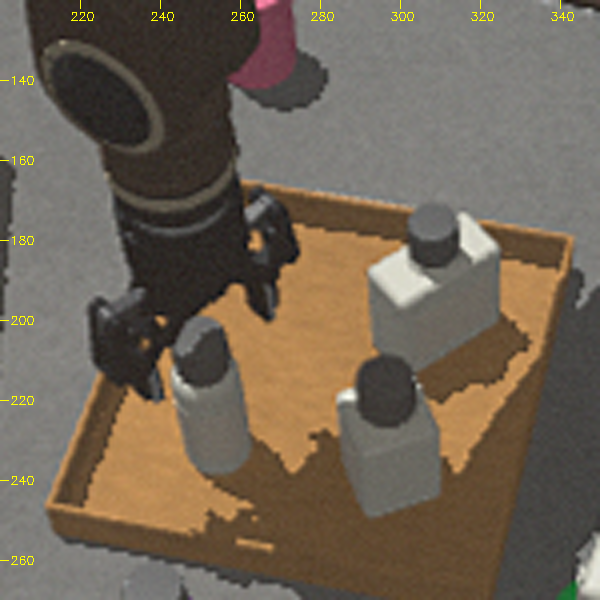

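```bash
python3 -c "
from h import *
c=np.array([.5462,-.2846]);j=np.array([.707,-.707])
for z in(.104,.117): print(z,proj('scene',[[*(c+j*.043),z],[*(c-j*.043),z],[*c,z],[.547,-.287,z]]).round(1).tolist())"
```

```text
0.104 [[239.0, 219.8], [264.6, 201.1], [252.0, 210.4], [251.0, 210.6]]
0.117 [[238.3, 217.0], [264.2, 198.2], [251.4, 207.5], [250.5, 207.7]]
```

Call:
drive_tool:
  moves: "-0.01 0.03 0 0 0 0 0; -0.01 0.03 0 0 0 0 0.2; -0.01 0.03 0 0 0 0 0.35; -0.01 0.03 0 0 0 0 0.5; -0.01 0.03 0 0 0 0 0.7; -0.01 0.03 0 0 0 0 1; -0.01 0.03 0 0 0 0 1; -0.01 0.03 0 0 0 0 1; -0.01 0.03 0 0 0 0 1"

```text
clock: 10.25
tcp_pos: [0.5483, -0.2876, 0.1249]
tcp_rot: [[0.705, 0.709, -0.002], [0.709, -0.705, 0.0], [-0.001, -0.001, -1.0]]
contact_force: [0.7, -1.2, 6.0]
width: 0.0344
```

Call:
drive_tool:
  moves: "0 0 -0.1 0 0 0 1; 0 0 -0.3 0 0 0 1; 0 0 -0.6 0 0 0 1; 0 0 -1 0 0 0 1; 0 0 -1 0 0 0 1"

```text
clock: 10.67
tcp_pos: [0.5497, -0.2883, 0.2107]
tcp_rot: [[0.706, 0.709, 0.004], [0.709, -0.706, -0.003], [0.001, 0.005, -1.0]]
contact_force: [0.8, -1.5, -2.1]
width: 0.0346
```

Call:
drive_tool:
  moves: "0 0 -0.3 0 0 0 1; 0.2 -0.2 -0.6 0 0 0 1; 0.4 -0.4 -0.8 0 0 0 1; 0.6 -0.7 -0.8 0 0 0 1; 0.8 -1 -0.8 0 0 0 1; 0.8 -1 -0.8 0 0 0 1"

```text
clock: 11.17
tcp_pos: [0.5367, -0.1824, 0.2746]
tcp_rot: [[0.703, 0.711, 0.003], [0.711, -0.703, -0.0], [0.002, 0.002, -1.0]]
contact_force: [0.5, -1.3, -3.1]
width: 0.0342
```

```bash
python3 -c "
from h import *
todo(.425,.2788,.27,45)
snap('scene',8);crop('scene',8,200,80,400,270,3,'s8.png')"
```

```text
pos [ 0.5367 -0.1824  0.2746] yaw 45.3 w 0.0342 F [ 0.5 -1.3 -3.1] t 11.17 j [-0.33  0.21  0.11  1.47  0.    2.02]
shift units [ 3.117 -5.046  0.052] rot [ 0.0004 -0.0003  0.0009] rows lin 11.379201156966355
```

View pics/s8.png

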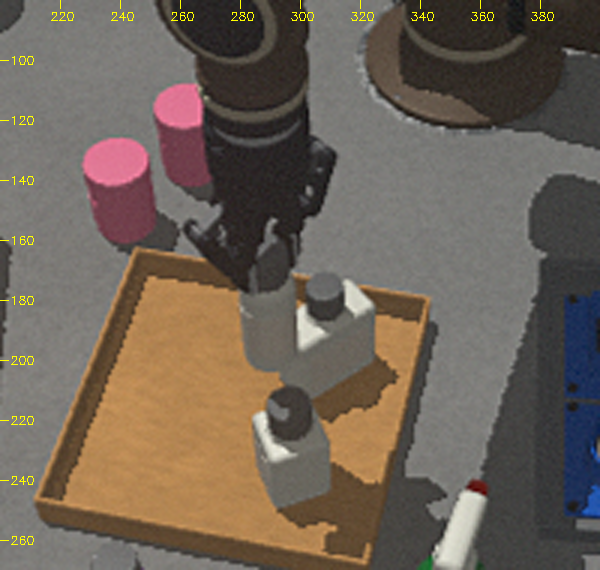

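The slim bottle, at (270,185), is held upright and clear of the rest. Carrying it to the narrow round holder.

Call:
drive_tool:
  moves: "0.2 -0.33 0 0 0 0 1; 0.4 -0.66 0 0 0 0 1; 0.62 -1 0 0 0 0 1"

```text
clock: 11.47
tcp_pos: [0.5146, -0.0926, 0.273]
tcp_rot: [[0.705, 0.709, 0.001], [0.709, -0.705, -0.002], [-0.001, 0.002, -1.0]]
contact_force: [-0.2, 0.2, -2.4]
width: 0.0346
```

Call:
drive_tool:
  moves: "0.2 -0.33 0 0 0 0 1; 0.4 -0.66 0 0 0 0 1; 0.62 -1 0 0 0 0 1"

```text
clock: 11.72
tcp_pos: [0.4921, -0.0006, 0.272]
tcp_rot: [[0.706, 0.709, -0.0], [0.709, -0.706, -0.002], [-0.002, 0.001, -1.0]]
contact_force: [-0.2, 0.3, -2.4]
width: 0.0343
```

Call:
drive_tool:
  moves: "0.2 -0.33 0 0 0 0 1; 0.4 -0.66 0 0 0 0 1; 0.62 -1 0 0 0 0 1"

```text
clock: 11.97
tcp_pos: [0.4698, 0.0916, 0.271]
tcp_rot: [[0.706, 0.708, -0.002], [0.708, -0.706, -0.003], [-0.003, 0.001, -1.0]]
contact_force: [0.3, -0.1, -1.8]
width: 0.0342
```

Call:
drive_tool:
  moves: "0.2 -0.33 0 0 0 0 1; 0.4 -0.66 0 0 0 0 1; 0.62 -1 0 0 0 0 1; 0.62 -1 0 0 0 0 1"

```text
clock: 12.3
tcp_pos: [0.4474, 0.187, 0.2699]
tcp_rot: [[0.703, 0.711, -0.004], [0.711, -0.703, -0.002], [-0.004, -0.001, -1.0]]
contact_force: [-0.4, -0.7, -2.9]
width: 0.0344
```

```bash
python3 -c "
from h import *
todo(.425,.2788,.22,45)"
```

```text
pos [0.4474 0.187  0.2699] yaw 45.3 w 0.0344 F [-0.4 -0.7 -2.9] t 12.3 j [ 0.4   0.05 -0.08  1.44 -0.    2.75]
shift units [ 0.622 -1.005  0.623] rot [-0.0002  0.0006  0.0008] rows lin 2.5630664151617037
```

Call:
drive_tool:
  moves: "0.2 -0.33 0 0 0 0 1; 0.4 -0.66 0 0 0.001 0 1; 0.62 -1 0.2 0 0.001 0 1; 0.62 -1 0.4 0 0.001 0 1; 0.62 -1 0.6 0 0.001 0 1; 0.62 -1 0.62 0 0.001 0 1; 0.62 -1 0.62 0 0.001 0 1"

```text
clock: 12.88
tcp_pos: [0.4248, 0.2776, 0.2189]
tcp_rot: [[0.704, 0.711, -0.002], [0.711, -0.704, 0.001], [-0.001, -0.002, -1.0]]
contact_force: [-0.2, -0.3, -2.2]
width: 0.0343
```

```bash
python3 -c "
from h import *
todo(.425,.2788,.14,45)
snap('scene',9);crop('scene',9,360,80,540,270,4,'s9.png');crop('scene',9,360,110,540,260,4,'s9.png')"
```

```text
pos [0.4248 0.2776 0.2189] yaw 45.3 w 0.0343 F [-0.2 -0.3 -2.2] t 12.88 j [ 0.58  0.1  -0.14  1.33  0.    2.93]
shift units [ 0.013 -0.007  0.986] rot [-0.0003  0.0001  0.0008] rows lin 1.8914022124934573
```

View pics/s9.png

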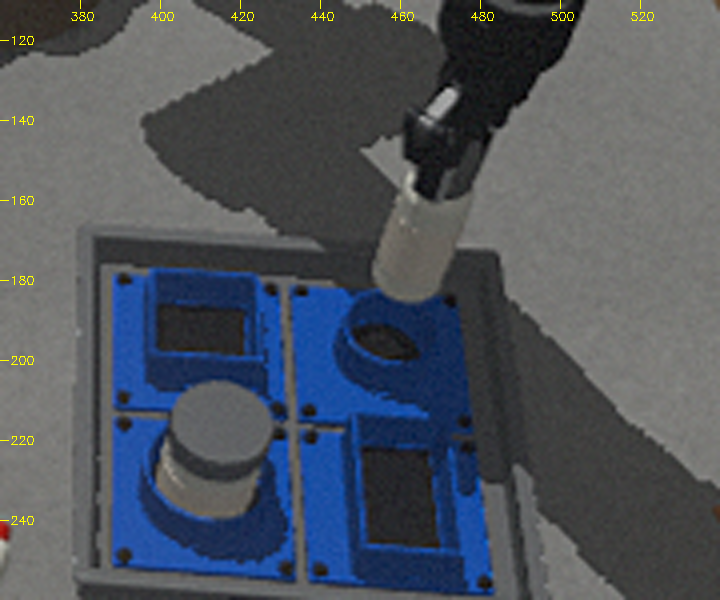

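```bash
python3 -c "
from h import *
print(px('scene',463,180,.098), proj('scene',[[.425,.2788,.098],[.425,.2788,.22]]))"
```

```text
[0.42857726 0.28088527 0.098     ] [[462.03226836 178.96432522]
 [473.55134914 148.79855117]]
```

Call:
drive_tool:
  moves: "0.01 0 0.2 0 0 0 1; 0.01 0 0.4 0 0 0 1; 0.01 0 0.6 0 0 0 1; 0.01 0 0.75 0 0 0 1; 0.01 0 0.85 0 0 0 1; 0.01 0 0.92 0 0 0 1; 0.01 0 0.96 0 0 0 1; 0.01 0 0.96 0 0 0 1"

```text
clock: 13.6
tcp_pos: [0.4262, 0.2784, 0.1434]
tcp_rot: [[0.704, 0.71, -0.0], [0.71, -0.704, 0.002], [0.001, -0.002, -1.0]]
contact_force: [0.3, -0.3, -1.6]
width: 0.0342
```

```bash
python3 -c "
from h import *
todo(.425,.2788,.132,45)
snap('scene',10);crop('scene',10,360,110,540,260,4,'s10.png')"
```

```text
pos [0.4262 0.2784 0.1434] yaw 45.2 w 0.0342 F [ 0.3 -0.3 -1.6] t 13.6 j [ 0.58  0.12 -0.28  1.17  0.    2.93]
shift units [-0.006 -0.014  0.142] rot [-0.0002 -0.0002  0.0006] rows lin 0.27456591358304966
```

View pics/s10.png

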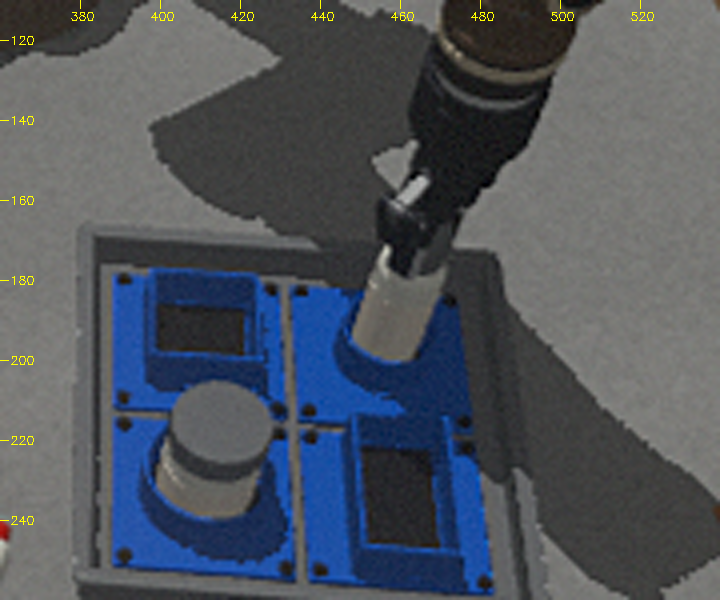

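The slim bottle has entered the narrow pocket at (456,195). Slow last centimetre.

Call:
drive_tool:
  moves: "0 -0.01 0.04 0 0 0 1; 0 -0.01 0.08 0 0 0 1; 0 -0.01 0.11 0 0 0 1; 0 -0.01 0.125 0 0 0 1; 0 -0.01 0.125 0 0 0 1"

```text
clock: 14.07
tcp_pos: [0.4254, 0.279, 0.1334]
tcp_rot: [[0.704, 0.71, -0.0], [0.71, -0.704, 0.002], [0.001, -0.002, -1.0]]
contact_force: [0.1, -0.6, -2.2]
width: 0.0346
```

Call:
drive_tool:
  moves: "0 0 0.01 0 0 0 1; 0 0 0.02 0 0 0 1; 0 0 0.02 0 0 0 1"

```text
clock: 14.32
tcp_pos: [0.4256, 0.2791, 0.1319]
tcp_rot: [[0.704, 0.71, 0.0], [0.71, -0.704, 0.002], [0.002, -0.001, -1.0]]
contact_force: [0.5, -0.2, -2.4]
width: 0.0344
```

Call:
drive_tool:
  moves: "0 0 0.01 0 0 0 1; 0 0 0.02 0 0 0 1; 0 0 0.02 0 0 0 1"

```text
clock: 14.57
tcp_pos: [0.4259, 0.2794, 0.1319]
tcp_rot: [[0.704, 0.71, 0.002], [0.71, -0.704, 0.003], [0.004, -0.001, -1.0]]
contact_force: [-1.6, -0.3, 7.9]
width: 0.0346
```

Call:
drive_tool:
  moves: "0 0 0 0 0 0 0.5; 0 0 0 0 0 0 0.3; 0 0 0 0 0 0 0.1; 0 0 0 0 0 0 0; 0 0 0 0 0 0 0; 0 0 0 0 0 0 0; 0 0 0 0 0 0 0"

```text
clock: 15.15
tcp_pos: [0.4259, 0.2794, 0.1318]
tcp_rot: [[0.704, 0.71, 0.002], [0.71, -0.704, 0.003], [0.004, -0.001, -1.0]]
contact_force: [0.5, 0.9, 0.0]
width: 0.0854
```

Call:
drive_tool:
  moves: "0 0 -0.2 0 0 0 0; 0 0 -0.5 0 0 0 0; 0 0 -0.8 0 0 0 0; 0 0 -1 0 0 0 0; 0 0 -1 0 0 0 0"

```text
clock: 15.57
tcp_pos: [0.4271, 0.28, 0.2154]
tcp_rot: [[0.704, 0.71, 0.006], [0.71, -0.704, 0.006], [0.009, -0.0, -1.0]]
contact_force: [0.5, 0.2, 0.8]
width: 0.0852
```

```bash
python3 -c "
from h import *
todo(.567,-.168,.23,45)
snap('scene',11);crop('scene',11,360,110,540,260,4,'s11.png')"
```

```text
pos [0.4271 0.28   0.2154] yaw 45.3 w 0.0852 F [0.5 0.2 0.8] t 15.57 j [ 0.58  0.09 -0.15  1.32  0.    2.93]
shift units [-2.744  5.184 -0.207] rot [-0.     -0.0014  0.0007] rows lin 11.26026594693668
```

View pics/s11.png

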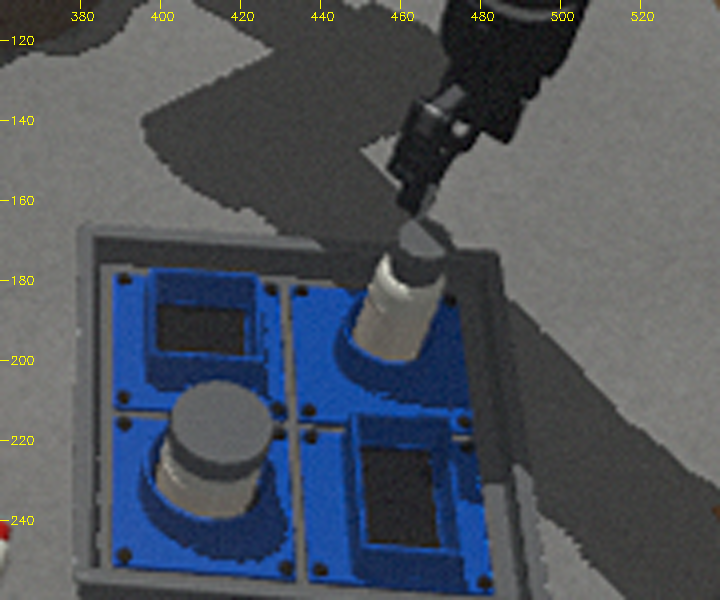

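The slim bottle is seated at (458,190) and free. Next, the square bottle.

Call:
drive_tool:
  moves: "-0.18 0.33 -0.1 0 0 0 0; -0.36 0.66 -0.3 0 -0.001 0 0; -0.53 1 -0.3 0 -0.001 0 0"

```text
clock: 15.87
tcp_pos: [0.4538, 0.1927, 0.2381]
tcp_rot: [[0.703, 0.712, 0.001], [0.712, -0.703, 0.001], [0.002, -0.0, -1.0]]
contact_force: [0.8, 0.3, 0.4]
width: 0.0854
```

Call:
drive_tool:
  moves: "-0.18 0.33 0 0 0 0 0; -0.36 0.66 0 0 0 0 0; -0.53 1 0 0 0 0 0"

```text
clock: 16.12
tcp_pos: [0.4806, 0.1049, 0.2368]
tcp_rot: [[0.702, 0.712, -0.0], [0.712, -0.702, 0.001], [0.0, -0.001, -1.0]]
contact_force: [0.7, -0.1, -0.3]
width: 0.0851
```

Call:
drive_tool:
  moves: "-0.18 0.33 0 0 0 0 0; -0.36 0.66 0 0 0 0 0; -0.53 1 0 0 0 0 0"

```text
clock: 16.37
tcp_pos: [0.5073, 0.0169, 0.2353]
tcp_rot: [[0.703, 0.712, -0.003], [0.712, -0.703, 0.001], [-0.001, -0.002, -1.0]]
contact_force: [-0.0, 1.1, 0.9]
width: 0.0855
```

Call:
drive_tool:
  moves: "-0.18 0.33 0 0 0 0 0; -0.36 0.66 0 0 0 0 0; -0.53 1 0 0 0 0 0; -0.53 1 0 0 0 0 0"

```text
clock: 16.7
tcp_pos: [0.5352, -0.0735, 0.233]
tcp_rot: [[0.706, 0.708, -0.004], [0.708, -0.706, -0.0], [-0.003, -0.003, -1.0]]
contact_force: [-0.7, 0.7, -0.2]
width: 0.0857
```

```bash
python3 -c "
from h import *
todo(.567,-.168,.2,71)"
```

```text
pos [ 0.5352 -0.0735  0.233 ] yaw 45.1 w 0.0857 F [-0.7  0.7 -0.2] t 16.7 j [-0.14  0.16 -0.04  1.38 -0.    2.22]
shift units [-0.555  1.117  0.411] rot [-0.0006  0.0004 -0.0719] rows lin 2.519218082715646
```

Call:
drive_tool:
  moves: "-0.2 0.4 0 0 0 -0.018 0; -0.4 0.8 0 0 0 -0.036 0; -0.55 1 0.1 0 0 -0.054 0; -0.55 1 0.3 0 0 -0.072 0; -0.55 1 0.4 0 0 -0.072 0; -0.55 1 0.4 0 0 -0.072 0"

```text
clock: 17.2
tcp_pos: [0.5592, -0.1605, 0.1976]
tcp_rot: [[0.328, 0.945, -0.01], [0.945, -0.328, 0.001], [-0.002, -0.01, -1.0]]
contact_force: [0.3, 0.3, 0.6]
width: 0.0854
```

```bash
python3 -c "
from h import *
todo(.567,-.168,.19,71)
snap('top',12);crop('top',12,270,120,420,270,4,'t12.png')"
```

```text
pos [ 0.5592 -0.1605  0.1976] yaw 70.8 w 0.0854 F [0.3 0.3 0.6] t 17.2 j [-0.28  0.25 -0.01  1.33 -0.    1.63]
shift units [-0.057  0.124  0.094] rot [-0.0015  0.0003 -0.0004] rows lin 0.31817717280484703
```

View pics/t12.png

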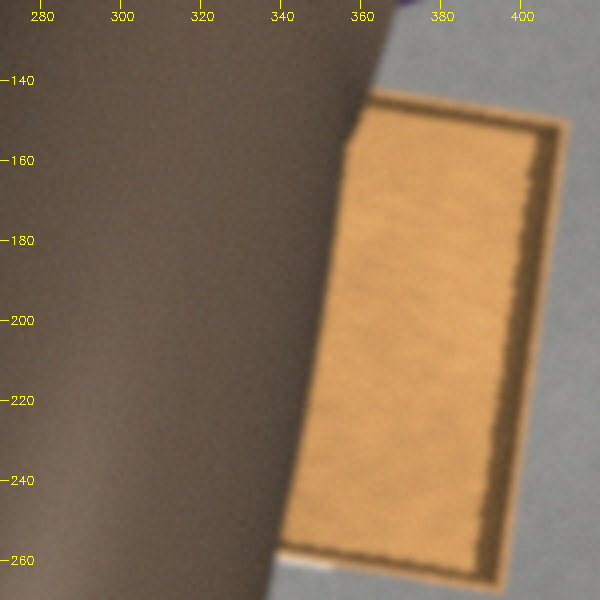

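The top view shows only the arm and the emptied right half of the carton. I'll align and use the scene camera.

Call:
drive_tool:
  moves: "-0.06 0.12 0.1 -0.001 0 0 0; -0.06 0.12 0.2 -0.001 0 0 0; -0.06 0.12 0.3 -0.001 0 0 0; -0.06 0.12 0.3 -0.001 0 0 0"

```text
clock: 17.58
tcp_pos: [0.5662, -0.1673, 0.173]
tcp_rot: [[0.328, 0.945, -0.005], [0.945, -0.328, -0.001], [-0.002, -0.004, -1.0]]
contact_force: [-1.3, 0.6, 0.1]
width: 0.0853
```

```bash
python3 -c "
from h import *
todo(.567,-.168,.114,71)
snap('scene',13);crop('scene',13,220,120,370,270,4,'s13.png')"
```

```text
pos [ 0.5662 -0.1673  0.173 ] yaw 70.9 w 0.0853 F [-1.3  0.6  0.1] t 17.58 j [-0.29  0.26 -0.04  1.27 -0.    1.62]
shift units [-0.003  0.016  0.738] rot [-0.0007  0.0003 -0.0003] rows lin 1.4154871257122146
```

View pics/s13.png

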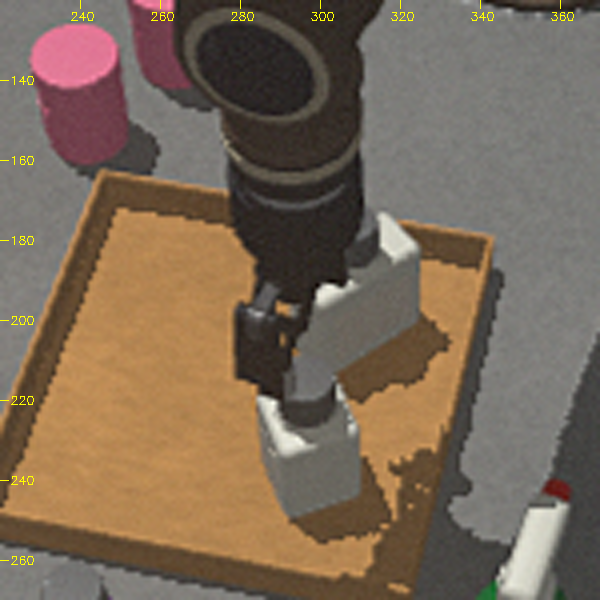

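The front fingertip, at (285,215), is in front of the cap at (296,215), and the jaws run along x as planned. Going down.

Call:
drive_tool:
  moves: "0 0.01 0.2 0 0 0 0; 0 0.01 0.4 0 0 0 0; 0 0.01 0.6 0 0 0 0; 0 0.01 0.7 0 0 0 0; 0 0.01 0.74 0 0 0 0; 0 0.01 0.74 0 0 0 0"

```text
clock: 18.13
tcp_pos: [0.5665, -0.1676, 0.1144]
tcp_rot: [[0.328, 0.945, -0.005], [0.945, -0.328, -0.0], [-0.002, -0.004, -1.0]]
contact_force: [-0.3, -0.2, 0.1]
width: 0.0856
```

```bash
python3 -c "
from h import *
todo(.567,-.168,.114,71)
snap('scene',14);crop('scene',14,240,150,340,250,6,'s14.png')"
```

```text
pos [ 0.5665 -0.1676  0.1144] yaw 70.9 w 0.0856 F [-0.3 -0.2  0.1] t 18.13 j [-0.29  0.28 -0.14  1.15 -0.    1.62]
shift units [-0.003  0.008  0.005] rot [-0.0007  0.0003 -0.0003] rows lin 0.018345269052603787
```

View pics/s14.png

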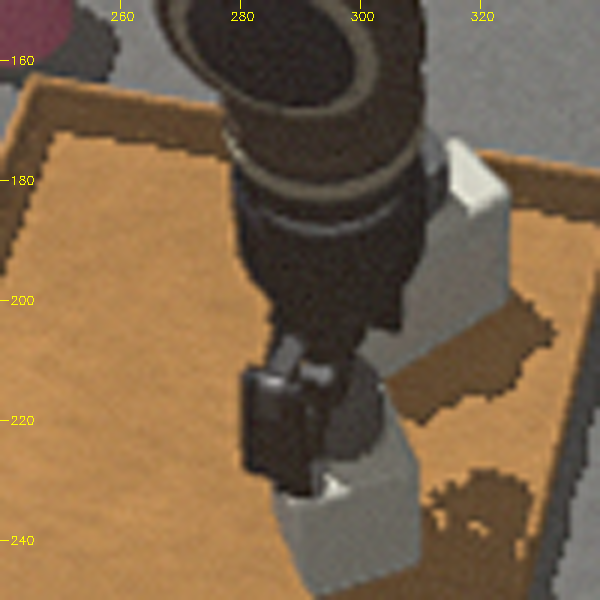

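Call:
drive_tool:
  moves: "0 0.01 -0.03 0 0 0 0; 0 0.01 -0.03 0 0 0 0.2; 0 0.01 -0.03 0 0 0 0.35; 0 0.01 -0.03 0 0 0 0.5; 0 0.01 -0.03 0 0 0 0.7; 0 0.01 -0.03 0 0 0 1; 0 0.01 -0.03 0 0 0 1; 0 0.01 -0.03 0 0 0 1; 0 0.01 -0.03 0 0 0 1"

```text
clock: 18.93
tcp_pos: [0.5681, -0.1681, 0.1182]
tcp_rot: [[0.327, 0.945, -0.002], [0.945, -0.328, -0.001], [-0.002, -0.002, -1.0]]
contact_force: [0.7, 0.1, 6.5]
width: 0.0365
```

Call:
drive_tool:
  moves: "0 0 -0.1 0 0 0 1; 0 0 -0.3 0 0 0 1; 0 0 -0.6 0 0 0 1; 0 0 -1 0 0 0 1; 0 0 -1 0 0 0 1"

```text
clock: 19.35
tcp_pos: [0.5698, -0.1684, 0.2039]
tcp_rot: [[0.328, 0.945, 0.004], [0.945, -0.328, -0.003], [-0.002, 0.004, -1.0]]
contact_force: [1.0, -0.9, -1.6]
width: 0.0362
```

```bash
python3 -c "
from h import *
todo(.417,.149,.27,45)
snap('scene',15);crop('scene',15,220,80,370,270,4,'s15.png');crop('scene',15,220,120,370,270,4,'s15.png')"
```

```text
pos [ 0.5698 -0.1684  0.2039] yaw 70.9 w 0.0362 F [ 1.  -0.9 -1.6] t 19.35 j [-0.29  0.26  0.02  1.33 -0.    1.62]
shift units [ 3.122 -3.101 -0.846] rot [0.0008 0.0001 0.0719] rows lin 8.595486464903605
```

View pics/s15.png

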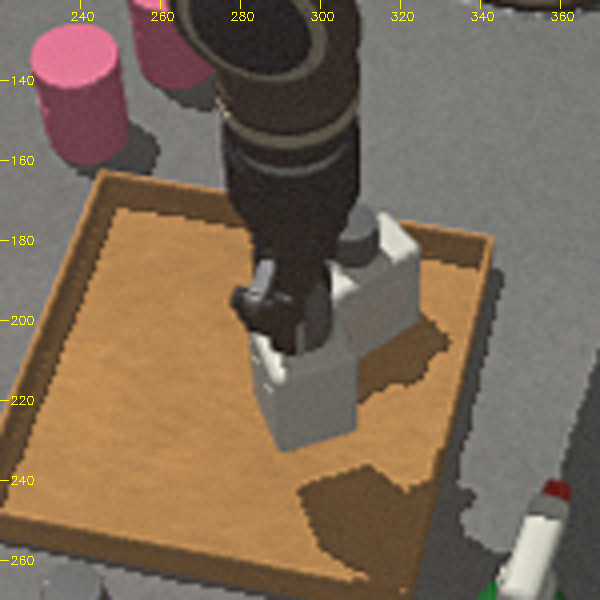

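The square bottle is lifted upright at (298,215). Carrying it, and turning on the way.

Call:
drive_tool:
  moves: "0 0 -0.3 0 0 0 1; 0.1 -0.1 -0.6 0 0 0 1; 0.3 -0.3 -0.85 0 0 0 1; 0.6 -0.6 -0.85 0 0 0 1; 0.9 -0.9 -0.85 0 0 0 1"

```text
clock: 19.82
tcp_pos: [0.5246, -0.0761, 0.2685]
tcp_rot: [[0.329, 0.944, 0.002], [0.944, -0.329, -0.002], [-0.002, 0.002, -1.0]]
contact_force: [1.0, 0.7, -2.0]
width: 0.0359
```

Call:
drive_tool:
  moves: "0.3 -0.3 0 0 0 0 1; 0.6 -0.6 0 0 0 0 1; 0.9 -0.9 0 0 0 0 1"

```text
clock: 20.07
tcp_pos: [0.4786, 0.0167, 0.2665]
tcp_rot: [[0.33, 0.944, -0.002], [0.944, -0.33, -0.002], [-0.003, -0.001, -1.0]]
contact_force: [0.6, 0.2, -2.8]
width: 0.036
```

Call:
drive_tool:
  moves: "0.3 -0.3 0 0 0 0.015 1; 0.6 -0.6 0 0 0 0.03 1; 0.9 -0.9 0 0 0 0.045 1; 0.9 -0.9 0 0 0 0.06 1; 0.9 -0.9 0 0 0 0.072 1; 0.9 -0.9 0 0 0 0.072 1"

```text
clock: 20.57
tcp_pos: [0.4333, 0.109, 0.2649]
tcp_rot: [[0.709, 0.705, -0.004], [0.705, -0.709, -0.003], [-0.005, -0.001, -1.0]]
contact_force: [-0.6, -0.3, -2.9]
width: 0.036
```

```bash
python3 -c "
from h import *
todo(.417,.149,.22,45)"
```

```text
pos [0.4333 0.109  0.2649] yaw 44.8 w 0.036 F [-0.6 -0.3 -2.9] t 20.57 j [ 0.25 -0.02 -0.16  1.43 -0.    2.61]
shift units [ 0.211 -0.498  0.561] rot [-0.0001  0.0008 -0.0005] rows lin 1.494476418595862
```

Call:
drive_tool:
  moves: "0.1 -0.25 0 0 0.001 0 1; 0.21 -0.5 0.1 0 0.001 0 1; 0.21 -0.5 0.35 0 0.001 0 1; 0.21 -0.5 0.6 0 0.001 0 1; 0.21 -0.5 0.72 0 0.001 0 1; 0.21 -0.5 0.72 0 0.001 0 1"

```text
clock: 21.07
tcp_pos: [0.4152, 0.1482, 0.2043]
tcp_rot: [[0.708, 0.706, -0.005], [0.706, -0.709, -0.0], [-0.004, -0.003, -1.0]]
contact_force: [-0.5, -0.8, -2.5]
width: 0.0362
```

```bash
python3 -c "
from h import *
todo(.417,.149,.125,45)
snap('scene',16);crop('scene',16,360,110,540,260,4,'s16.png')
snap('top',16);crop('top',16,104,138,244,274,4,'t16.png')"
```

```text
pos [0.4152 0.1482 0.2043] yaw 44.9 w 0.0362 F [-0.5 -0.8 -2.5] t 21.07 j [ 0.34 -0.02 -0.3   1.3   0.    2.7 ]
shift units [0.027 0.012 0.991] rot [-0.0005  0.0006 -0.0003] rows lin 1.9014986377762257
```

View pics/s16.png

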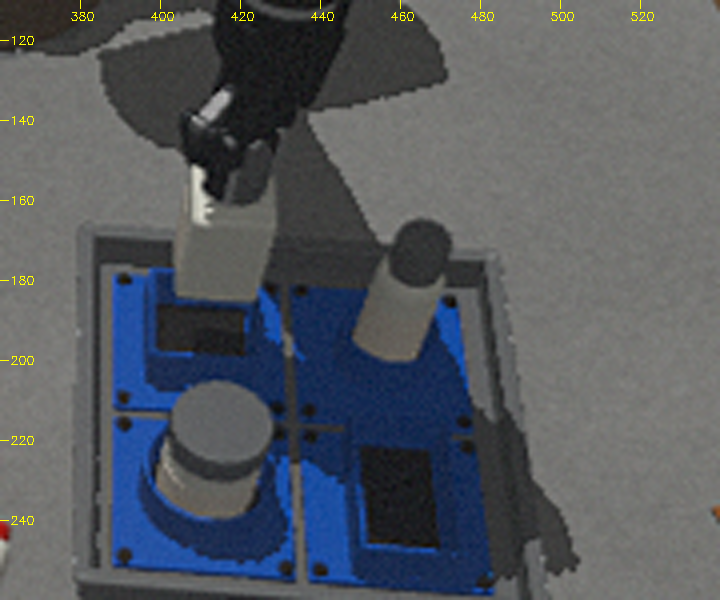

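View pics/t16.png

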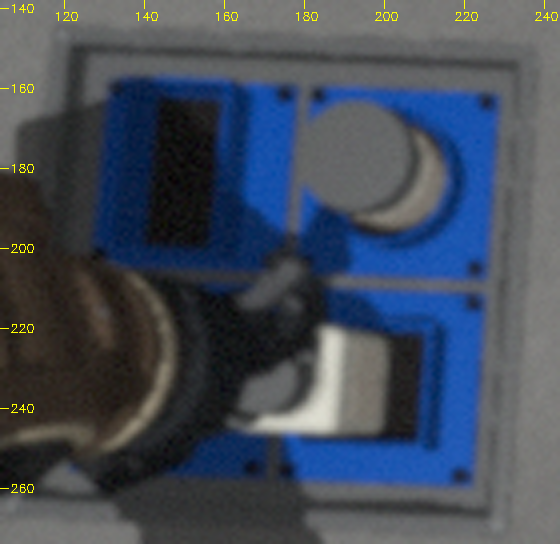

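The square bottle is in line with its pocket: base edge (400–424,185) against pocket (398–421,190) in the scene view, and parallel in the top view. Lowering it.

Call:
drive_tool:
  moves: "0.02 0.01 0.2 0 0 0 1; 0.02 0.01 0.4 0 0 0 1; 0.02 0.01 0.6 0 0 0 1; 0.02 0.01 0.75 0 0 0 1; 0.02 0.01 0.85 0 0 0 1; 0.02 0.01 0.9 0 0 0 1; 0.02 0.01 0.92 0 0 0 1; 0.02 0.01 0.92 0 0 0 1"

```text
clock: 21.83
tcp_pos: [0.4187, 0.1493, 0.134]
tcp_rot: [[0.709, 0.705, -0.0], [0.705, -0.709, 0.001], [0.001, -0.001, -1.0]]
contact_force: [-0.2, 0.5, -3.4]
width: 0.0364
```

```bash
python3 -c "
from h import *
todo(.417,.149,.125,45)
snap('scene',17);crop('scene',17,360,110,540,260,4,'s17.png')"
```

```text
pos [0.4187 0.1493 0.134 ] yaw 44.8 w 0.0364 F [-0.2  0.5 -3.4] t 21.83 j [ 0.34  0.   -0.43  1.14  0.    2.7 ]
shift units [-0.017 -0.012  0.113] rot [-0.0002 -0.0001 -0.0005] rows lin 0.22024625831983763
```

View pics/s17.png

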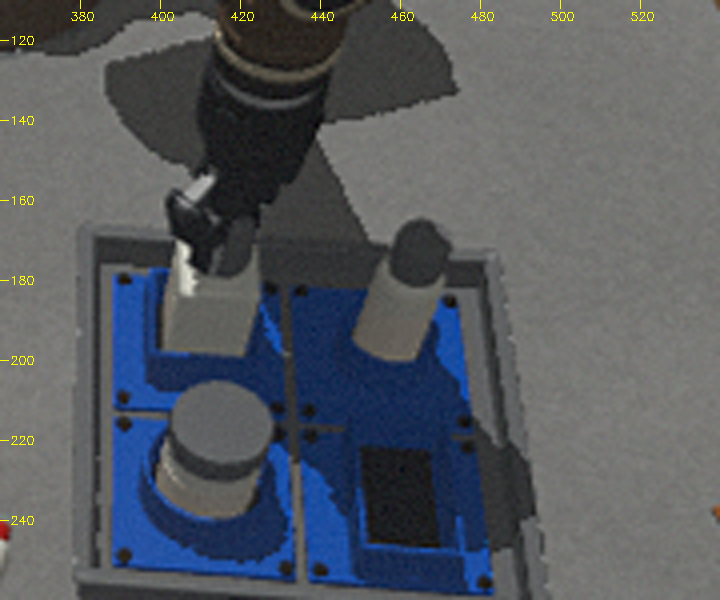

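The square bottle is inside its pocket at (412,190).

Call:
drive_tool:
  moves: "-0.01 -0.01 0.04 0 0 0 1; -0.01 -0.01 0.08 0 0 0 1; -0.01 -0.01 0.1 0 0 0 1; -0.01 -0.01 0.11 0 0 0 1; -0.01 -0.01 0.11 0 0 0 1"

```text
clock: 22.3
tcp_pos: [0.4176, 0.1494, 0.1255]
tcp_rot: [[0.709, 0.705, 0.0], [0.705, -0.709, 0.002], [0.001, -0.001, -1.0]]
contact_force: [0.1, -0.2, -2.7]
width: 0.0361
```

Call:
drive_tool:
  moves: "0 0 0.01 0 0 0 1; 0 0 0.02 0 0 0 1; 0 0 0.02 0 0 0 1"

```text
clock: 22.55
tcp_pos: [0.4182, 0.1496, 0.1252]
tcp_rot: [[0.709, 0.705, 0.002], [0.705, -0.709, 0.002], [0.003, -0.0, -1.0]]
contact_force: [-1.6, -1.2, 7.0]
width: 0.0362
```

Floor contact. Release and retreat.

Call:
drive_tool:
  moves: "0 0 0 0 0 0 0.5; 0 0 0 0 0 0 0.3; 0 0 0 0 0 0 0.1; 0 0 0 0 0 0 0; 0 0 0 0 0 0 0; 0 0 0 0 0 0 0; 0 0 0 0 0 0 0"

```text
clock: 23.13
tcp_pos: [0.4182, 0.1496, 0.1251]
tcp_rot: [[0.709, 0.705, 0.002], [0.705, -0.709, 0.002], [0.003, -0.0, -1.0]]
contact_force: [-0.3, 0.7, -0.3]
width: 0.0853
```

Call:
drive_tool:
  moves: "0 0 -0.2 0 0 0 0; 0 0 -0.5 0 0 0 0; 0 0 -0.8 0 0 0 0; 0 0 -1 0 0 0 0; 0 0 -1 0 0 0 0"

```text
clock: 23.55
tcp_pos: [0.4196, 0.15, 0.2085]
tcp_rot: [[0.709, 0.705, 0.007], [0.705, -0.709, 0.004], [0.008, 0.002, -1.0]]
contact_force: [0.1, 0.7, 1.0]
width: 0.0853
```

```bash
python3 -c "
from h import *
todo(.445,-.1415,.2,20)
snap('scene',18);crop('scene',18,360,110,540,260,4,'s18.png')
snap('top',18);crop('top',18,270,170,370,260,6,'t18.png')"
```

```text
pos [0.4196 0.15   0.2085] yaw 44.8 w 0.0853 F [0.1 0.7 1. ] t 23.55 j [ 0.34 -0.03 -0.29  1.3   0.    2.7 ]
shift units [-2.345  2.808  0.093] rot [ 0.     -0.0013  0.069 ] rows lin 7.019669116827407
```

View pics/s18.png

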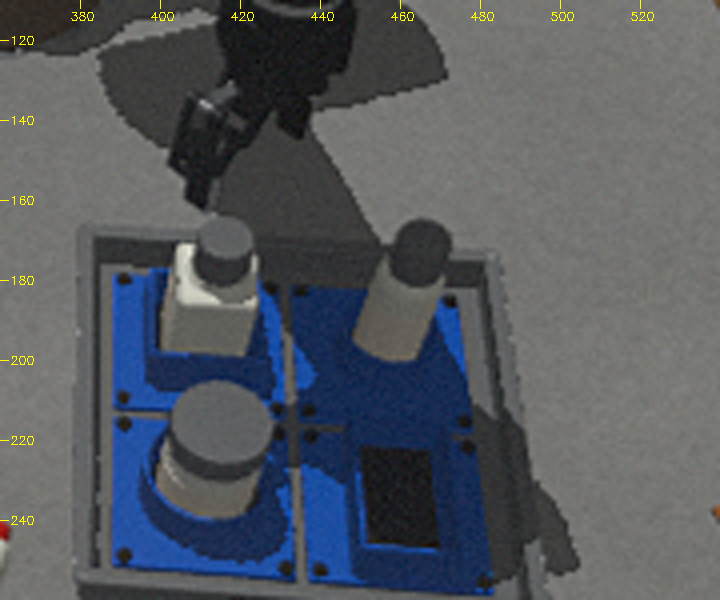

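View pics/t18.png

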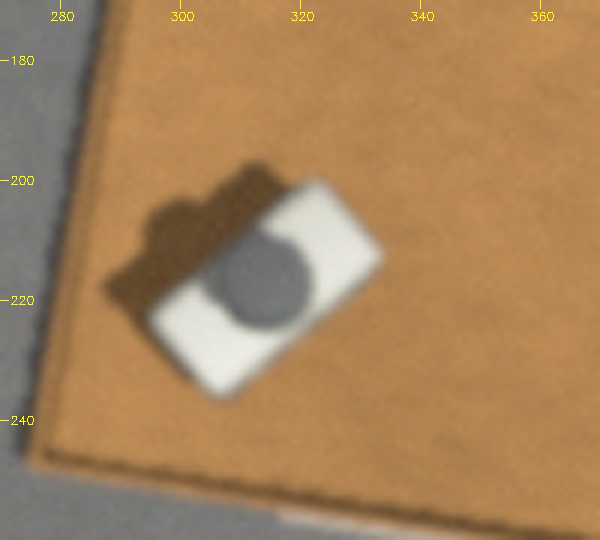

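Three are seated: square (413,190), slim (458,190), tub (413,225). The flat bottle stands undisturbed, with its cap at (313.5,216.5) in the top view. Going to it.

Call:
drive_tool:
  moves: "-0.2 0.3 -0.2 0 -0.001 0 0; -0.5 0.6 -0.3 0 -0.001 0 0; -0.78 0.95 -0.3 0 -0.001 0 0"

```text
clock: 23.9
tcp_pos: [0.4274, 0.0512, 0.2291]
tcp_rot: [[0.707, 0.707, -0.001], [0.707, -0.707, -0.002], [-0.002, 0.0, -1.0]]
contact_force: [0.0, 0.8, 0.6]
width: 0.0853
```

Call:
drive_tool:
  moves: "-0.26 0.32 0 0 0 0 0; -0.52 0.64 0 0 0 0 0; -0.78 0.95 0 0 0 0 0"

```text
clock: 24.15
tcp_pos: [0.4364, -0.0482, 0.2279]
tcp_rot: [[0.707, 0.707, -0.003], [0.707, -0.707, -0.001], [-0.003, -0.001, -1.0]]
contact_force: [0.9, 0.7, 0.1]
width: 0.0855
```

Call:
drive_tool:
  moves: "-0.26 0.32 0 0 0 0.018 0; -0.52 0.64 0 0 0 0.036 0; -0.78 0.95 0 0 0 0.054 0; -0.78 0.95 0 0 0 0.069 0; -0.78 0.95 0 0 0 0.069 0; -0.78 0.95 0 0 0 0.069 0"

```text
clock: 24.65
tcp_pos: [0.4453, -0.1461, 0.2266]
tcp_rot: [[0.938, 0.346, -0.006], [0.346, -0.938, -0.0], [-0.005, -0.002, -1.0]]
contact_force: [-0.6, 0.3, 0.8]
width: 0.0853
```

```bash
python3 -c "
from h import *
todo(.4455,-.141,.19,20)"
```

```text
pos [ 0.4453 -0.1461  0.2266] yaw 20.3 w 0.0853 F [-0.6  0.3  0.8] t 24.65 j [-0.32  0.02 -0.2   1.35 -0.    2.47]
shift units [ 0.027 -0.058  0.458] rot [-0.0003  0.0009  0.0008] rows lin 0.8863205372365889
```

Call:
drive_tool:
  moves: "0.03 -0.06 0.2 0 0.001 0 0; 0.03 -0.06 0.4 0 0.001 0 0; 0.03 -0.06 0.6 0 0.001 0 0; 0.03 -0.06 0.65 0 0.001 0 0; 0.03 -0.06 0.65 0 0.001 0 0"

```text
clock: 25.07
tcp_pos: [0.4446, -0.1395, 0.1732]
tcp_rot: [[0.937, 0.35, -0.003], [0.35, -0.937, 0.003], [-0.001, -0.004, -1.0]]
contact_force: [-0.4, 0.7, 0.1]
width: 0.0855
```

```bash
python3 -c "
from h import *
todo(.4455,-.141,.123,20)
snap('scene',19);crop('scene',19,240,110,370,240,5,'s19.png')"
```

```text
pos [ 0.4446 -0.1395  0.1732] yaw 20.5 w 0.0855 F [-0.4  0.7  0.1] t 25.07 j [-0.31  0.03 -0.31  1.23  0.    2.48]
shift units [0.005 0.023 0.628] rot [-0.0006  0.0002  0.0013] rows lin 1.2048018114711139
```

View pics/s19.png

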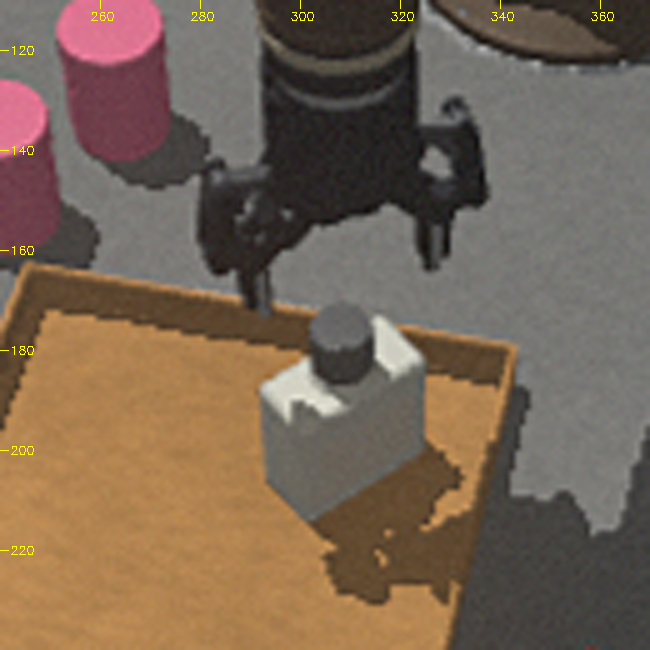

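Tips at (292,171) and (327,162), and the cap at (308,176) is midway below. Going down and closing.

Call:
drive_tool:
  moves: "0.01 0.02 0.2 0 0 0.001 0; 0.01 0.02 0.4 0 0 0.001 0; 0.01 0.02 0.55 0 0 0.001 0; 0.01 0.02 0.6 0 0 0.001 0; 0.01 0.02 0.6 0 0 0.001 0; 0.01 0.02 0.6 0 0 0.001 0"

```text
clock: 25.62
tcp_pos: [0.447, -0.1409, 0.1273]
tcp_rot: [[0.939, 0.344, 0.0], [0.344, -0.939, 0.002], [0.001, -0.002, -1.0]]
contact_force: [-0.1, -0.6, 0.6]
width: 0.0855
```

```bash
python3 -c "
from h import *
todo(.4455,-.141,.124,20)
snap('scene',20);crop('scene',20,240,110,370,240,5,'s20.png')"
```

```text
pos [ 0.447  -0.1409  0.1273] yaw 20.1 w 0.0855 F [-0.1 -0.6  0.6] t 25.62 j [-0.31  0.05 -0.39  1.13  0.    2.48]
shift units [-0.018 -0.006  0.042] rot [-0.0003 -0.0001  0.0003] rows lin 0.08758636351424488
```

View pics/s20.png

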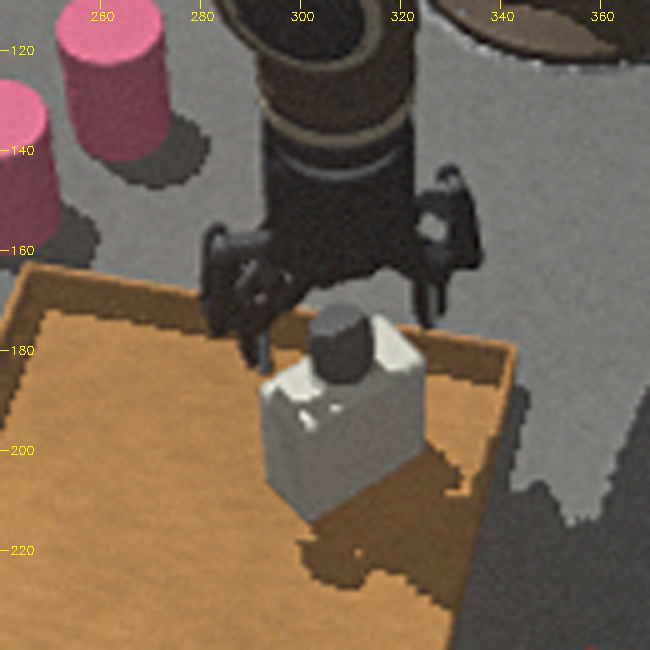

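Call:
drive_tool:
  moves: "-0.01 0 0.02 0 0 0 0; -0.01 0 0.02 0 0 0 0.2; -0.01 0 0.02 0 0 0 0.35; -0.01 0 0.02 0 0 0 0.5; -0.01 0 0.02 0 0 0 0.7; -0.01 0 0.02 0 0 0 1; -0.01 0 0.02 0 0 0 1; -0.01 0 0.02 0 0 0 1; -0.01 0 0.02 0 0 0 1"

```text
clock: 26.42
tcp_pos: [0.4468, -0.1414, 0.1264]
tcp_rot: [[0.939, 0.344, 0.002], [0.344, -0.939, 0.002], [0.002, -0.001, -1.0]]
contact_force: [0.4, 0.2, 4.2]
width: 0.0322
```

Call:
drive_tool:
  moves: "0 0 -0.1 0 0 0 1; 0 0 -0.3 0 0 0 1; 0 0 -0.6 0 0 0 1; 0 0 -0.9 0 0 0 1; 0 0 -0.9 0 0 0 1"

```text
clock: 26.83
tcp_pos: [0.448, -0.142, 0.2025]
tcp_rot: [[0.939, 0.343, 0.006], [0.343, -0.939, -0.0], [0.006, 0.002, -1.0]]
contact_force: [0.5, 0.1, -2.6]
width: 0.032
```

```bash
python3 -c "
from h import *
todo(.555,.27,.27,67.5)
snap('scene',21);crop('scene',21,240,110,370,240,5,'s21.png')"
```

```text
pos [ 0.448  -0.142   0.2025] yaw 20.1 w 0.032 F [ 0.5  0.1 -2.6] t 26.83 j [-0.31  0.02 -0.26  1.29  0.    2.48]
shift units [ 3.03  -4.375 -0.835] rot [ 0.0007 -0.0008 -0.1317] rows lin 10.334852836075934
```

View pics/s21.png

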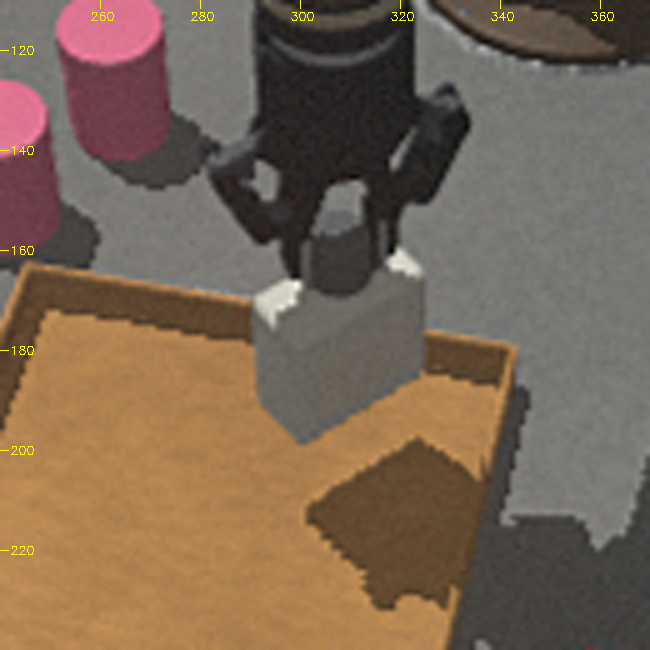

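The flat bottle, at (307,178), is held upright. Carrying it, with the turn first.

Call:
drive_tool:
  moves: "0 0 -0.3 0 0 0 1; 0 -0.1 -0.6 0 0 -0.015 1; 0.1 -0.3 -0.9 0 0 -0.03 1; 0.2 -0.5 -0.95 0 0 -0.045 1; 0.4 -0.7 -0.95 0 0 -0.06 1; 0.5 -0.9 -0.95 0 0 -0.08 1; 0.6 -1 -0.95 0 0 -0.1 1; 0.69 -1 -0.95 0 0 -0.115 1; 0.69 -1 -0.95 0 0 -0.132 1; 0.69 -1 -0.95 0 0 -0.132 1; 0.69 -1 -0.95 0 0 -0.132 1"

```text
clock: 27.8
tcp_pos: [0.471, -0.0477, 0.2752]
tcp_rot: [[0.383, 0.924, 0.002], [0.924, -0.383, 0.001], [0.001, 0.002, -1.0]]
contact_force: [-0.4, 1.2, -2.9]
width: 0.0319
```

```bash
python3 -c "
from h import *
todo(.555,.27,.28,67.5)"
```

```text
pos [ 0.471  -0.0477  0.2752] yaw 67.5 w 0.0319 F [-0.4  1.2 -2.9] t 27.8 j [-0.1   0.03 -0.09  1.45  0.    1.86]
shift units [ 4.07  -0.553 -0.056] rot [ 0.0003 -0.0002 -0.0001] rows lin 7.881437287757876
```

Call:
drive_tool:
  moves: "0.33 -0.05 0 0 0 0 1; 0.66 -0.1 -0.05 0 0 0 1; 1 -0.14 -0.05 0 0 0 1"

```text
clock: 28.05
tcp_pos: [0.491, 0.0307, 0.2791]
tcp_rot: [[0.388, 0.922, 0.001], [0.922, -0.388, 0.001], [0.001, 0.001, -1.0]]
contact_force: [0.5, 0.4, -2.5]
width: 0.0321
```

Call:
drive_tool:
  moves: "0.33 -0.05 0 0 0 0 1; 0.66 -0.1 0 0 0 0 1; 1 -0.14 0 0 0 0 1"

```text
clock: 28.3
tcp_pos: [0.5115, 0.1095, 0.2787]
tcp_rot: [[0.392, 0.92, 0.0], [0.92, -0.392, 0.0], [0.0, 0.0, -1.0]]
contact_force: [1.2, -0.4, -0.7]
width: 0.0318
```

Call:
drive_tool:
  moves: "0.33 -0.05 0 0 0 0 1; 0.66 -0.1 0 0 0 0 1; 1 -0.14 0 0 0 0 1"

```text
clock: 28.55
tcp_pos: [0.5323, 0.1883, 0.2779]
tcp_rot: [[0.395, 0.919, -0.001], [0.919, -0.395, -0.0], [-0.001, -0.001, -1.0]]
contact_force: [0.3, -0.4, -2.8]
width: 0.0323
```

Call:
drive_tool:
  moves: "0.33 -0.05 0 0 0 0 1; 0.66 -0.1 0 0 0 0 1; 1 -0.14 0 0 0 0 1; 1 -0.14 0 0 0 0 1"

```text
clock: 28.88
tcp_pos: [0.5543, 0.27, 0.2758]
tcp_rot: [[0.395, 0.919, -0.003], [0.919, -0.395, 0.0], [-0.001, -0.003, -1.0]]
contact_force: [-1.3, -0.4, -3.5]
width: 0.0321
```

```bash
python3 -c "
from h import *
todo(.555,.27,.21,67.5)"
```

```text
pos [0.5543 0.27   0.2758] yaw 66.7 w 0.0321 F [-1.3 -0.4 -3.5] t 28.88 j [0.45 0.31 0.25 1.51 0.   2.43]
shift units [0.004 0.01  0.822] rot [-0.0004  0.0001 -0.0021] rows lin 1.5778665443523014
```

Call:
drive_tool:
  moves: "0 0.01 0.2 0 0 -0.002 1; 0 0.01 0.4 0 0 -0.002 1; 0 0.01 0.6 0 0 -0.002 1; 0 0.01 0.8 0 0 -0.002 1; 0 0.01 0.8 0 0 -0.002 1; 0 0.01 0.8 0 0 -0.002 1"

```text
clock: 29.38
tcp_pos: [0.5541, 0.2688, 0.2106]
tcp_rot: [[0.385, 0.923, -0.006], [0.923, -0.385, -0.001], [-0.003, -0.005, -1.0]]
contact_force: [0.0, 0.1, -2.5]
width: 0.032
```

```bash
python3 -c "
from h import *
todo(.555,.27,.1334,67.5)
snap('scene',22);crop('scene',22,360,130,540,280,4,'s22.png')
snap('top',22);crop('top',22,94,138,244,274,4,'t22.png')"
```

```text
pos [0.5541 0.2688 0.2106] yaw 67.3 w 0.032 F [ 0.   0.1 -2.5] t 29.38 j [0.45 0.31 0.1  1.37 0.   2.42]
shift units [0.021 0.009 0.965] rot [-0.0008  0.0005 -0.0005] rows lin 1.8527198087128258
```

View pics/s22.png

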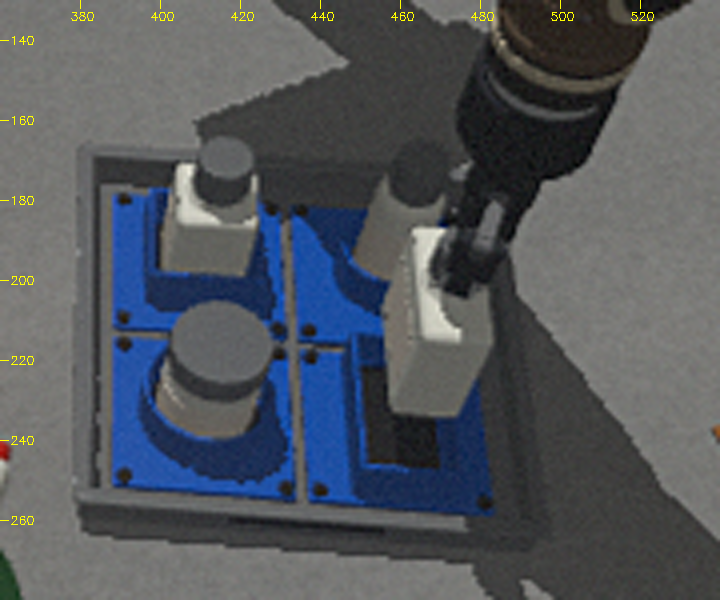

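View pics/t22.png

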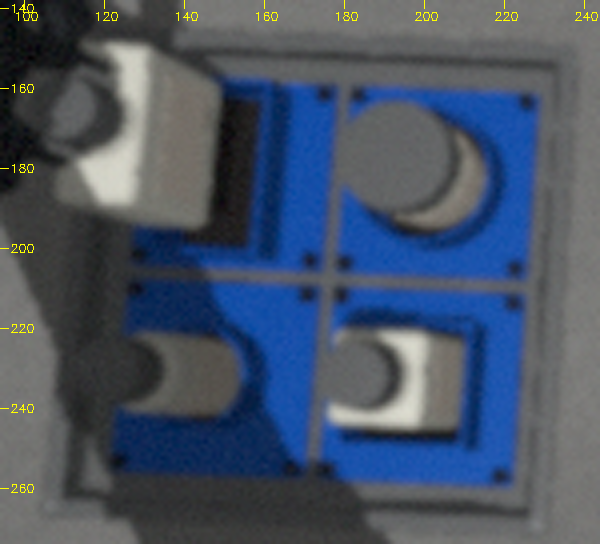

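```bash
python3 -c "
from h import *
a=np.radians(-3.8);c,s=np.cos(a),np.sin(a)
for z in(.0882,.178): print(z,proj('scene',[[.5541+c*x-s*y,.2688+s*x+c*y,z] for x,y in((.044,-.022),(.044,.022),(-.044,-.022))],22).round(1).tolist(), proj('top',[[.5541+c*x-s*y,.2688+s*x+c*y,z] for x,y in((.044,-.022),(-.044,-.022))],22).round(1).tolist())"
```

```text
0.0882 [[457.6, 233.8], [475.1, 235.0], [454.9, 205.8]] [[149.5, 157.5], [146.0, 194.3]]
0.178 [[466.3, 213.7], [484.9, 215.0], [463.1, 184.9]] [[131.1, 147.7], [126.9, 188.6]]
```

The measured base corners (458,233) and (475,234) match the predicted (457.6,233.8) and (475.1,235). The bottle is upright and aligned, so lowering it.

Call:
drive_tool:
  moves: "0.02 0.01 0.2 0 0 0 1; 0.02 0.01 0.4 0 0 0 1; 0.02 0.01 0.6 0 0 0 1; 0.02 0.01 0.75 0 0 0 1; 0.02 0.01 0.84 0 0 0 1; 0.02 0.01 0.88 0 0 0 1; 0.02 0.01 0.9 0 0 0 1; 0.02 0.01 0.9 0 0 0 1"

```text
clock: 30.15
tcp_pos: [0.5567, 0.2707, 0.1414]
tcp_rot: [[0.385, 0.923, -0.001], [0.923, -0.385, 0.001], [0.001, -0.001, -1.0]]
contact_force: [0.2, 0.6, -3.2]
width: 0.0319
```

```bash
python3 -c "
from h import *
todo(.555,.27,.1334,67.5)
snap('scene',23);crop('scene',23,360,130,540,280,4,'s23.png')"
```

```text
pos [0.5567 0.2707 0.1414] yaw 67.4 w 0.0319 F [ 0.2  0.6 -3.2] t 30.15 j [ 0.45  0.32 -0.03  1.22  0.    2.42]
shift units [-0.017 -0.016  0.1  ] rot [-0.0002 -0.0001 -0.0004] rows lin 0.1975203665358685
```

View pics/s23.png

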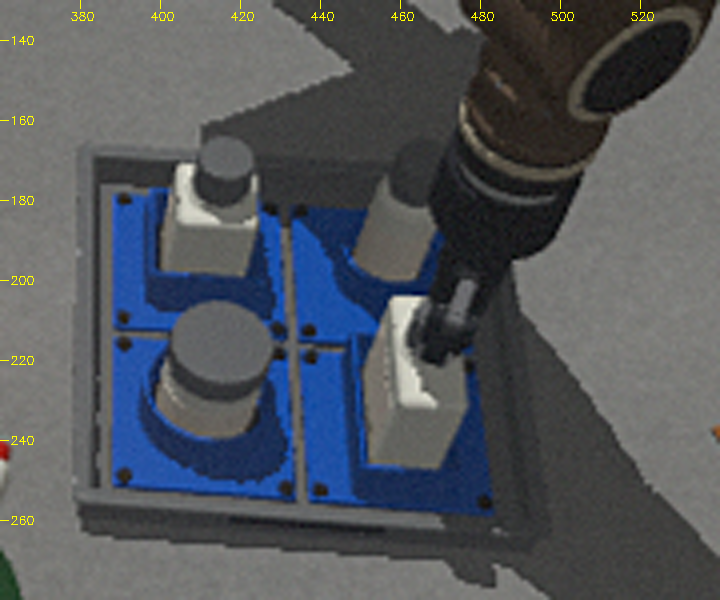

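The flat bottle is inside the oblong pocket at (463,235).

Call:
drive_tool:
  moves: "-0.01 -0.01 0.04 0 0 0 1; -0.01 -0.01 0.07 0 0 0 1; -0.01 -0.01 0.09 0 0 0 1; -0.01 -0.01 0.1 0 0 0 1; -0.01 -0.01 0.1 0 0 0 1"

```text
clock: 30.62
tcp_pos: [0.5556, 0.2704, 0.1336]
tcp_rot: [[0.385, 0.923, -0.001], [0.923, -0.385, 0.001], [0.001, -0.001, -1.0]]
contact_force: [-0.1, -0.8, -2.5]
width: 0.0323
```

Call:
drive_tool:
  moves: "0 0 0.01 0 0 0 1; 0 0 0.02 0 0 0 1; 0 0 0.02 0 0 0 1"

```text
clock: 30.87
tcp_pos: [0.5557, 0.2705, 0.1335]
tcp_rot: [[0.385, 0.923, 0.0], [0.923, -0.385, 0.002], [0.002, -0.0, -1.0]]
contact_force: [-2.3, -1.1, 5.8]
width: 0.0319
```

Floor contact. Release, retreat up and back towards the middle.

Call:
drive_tool:
  moves: "0 0 0 0 0 0 0.5; 0 0 0 0 0 0 0.3; 0 0 0 0 0 0 0.1; 0 0 0 0 0 0 0; 0 0 0 0 0 0 0; 0 0 0 0 0 0 0; 0 0 0 0 0 0 0"

```text
clock: 31.45
tcp_pos: [0.5557, 0.2705, 0.1334]
tcp_rot: [[0.385, 0.923, 0.0], [0.923, -0.385, 0.002], [0.002, -0.001, -1.0]]
contact_force: [-0.8, -0.8, -0.0]
width: 0.0853
```

Call:
drive_tool:
  moves: "0 0 -0.2 0 0 0 0; 0 0 -0.5 0 0 0 0; 0 0 -0.8 0 0 0 0; 0 0 -1 0 0 0 0; 0 0 -1 0 0 0 0"

```text
clock: 31.87
tcp_pos: [0.5571, 0.271, 0.2174]
tcp_rot: [[0.385, 0.923, 0.006], [0.923, -0.385, 0.005], [0.007, 0.003, -1.0]]
contact_force: [0.1, -0.2, -0.6]
width: 0.0851
```

Call:
drive_tool:
  moves: "0 0 -0.3 0 0 0 0; -0.3 0 -0.6 0 0 0 0; -0.6 0 -0.7 0 0 0 0; -1 0 -0.7 0 0 0 0; -1 0 -0.7 0 0 0 0"

```text
clock: 32.28
tcp_pos: [0.5244, 0.1936, 0.2735]
tcp_rot: [[0.387, 0.922, 0.006], [0.922, -0.387, 0.003], [0.005, 0.004, -1.0]]
contact_force: [1.7, 0.2, -0.3]
width: 0.0854
```

Call:
drive_tool:
  moves: "-0.3 0 0 0 0 0 0; -0.6 0 0 0 0 0 0; -1 0 0 0 0 0 0; -1 0 0 0 0 0 0"

```text
clock: 32.62
tcp_pos: [0.4915, 0.1167, 0.2726]
tcp_rot: [[0.39, 0.921, 0.005], [0.921, -0.39, 0.002], [0.003, 0.004, -1.0]]
contact_force: [1.0, 1.1, 0.3]
width: 0.0856
```

Call:
drive_tool:
  moves: "-0.3 0 0 0 0 0 0; -0.6 0 0 0 0 0 0; -1 0 0 0 0 0 0; -1 0 0 0 0 0 0"

```text
clock: 32.95
tcp_pos: [0.4586, 0.0402, 0.2719]
tcp_rot: [[0.392, 0.92, 0.003], [0.92, -0.392, 0.0], [0.001, 0.003, -1.0]]
contact_force: [1.4, 0.3, 0.4]
width: 0.0851
```

Call:
drive_tool:
  moves: "-0.3 0 0 0 0 0 0; -0.6 0 0 0 0 0 0; -1 0 0 0 0 0 0; -1 0 0 0 0 0 0; -1 0 0 0 0 0 0; -1 0 0 0 0 0 0"

```text
clock: 33.45
tcp_pos: [0.4276, -0.033, 0.2713]
tcp_rot: [[0.393, 0.92, 0.003], [0.92, -0.393, 0.001], [0.002, 0.002, -1.0]]
contact_force: [0.2, 0.1, 0.2]
width: 0.0858
```

```bash
python3 -c "
from h import *
todo(.555,.27,.1334,67.5)
snap('scene',24);crop('scene',24,360,130,540,280,4,'s24.png')
snap('top',24);crop('top',24,94,138,244,274,4,'t24.png')
cv2.imwrite('pics/full24.png',load('scene',24)[0][:,:,::-1])"
```

```text
pos [ 0.4276 -0.033   0.2713] yaw 66.9 w 0.0858 F [0.2 0.1 0.2] t 33.45 j [-0.08 -0.06 -0.18  1.44  0.    1.9 ]
shift units [ 4.105 -0.026  1.731] rot [ 0.0004 -0.0003 -0.0017] rows lin 8.54705040390969
```

View pics/s24.png

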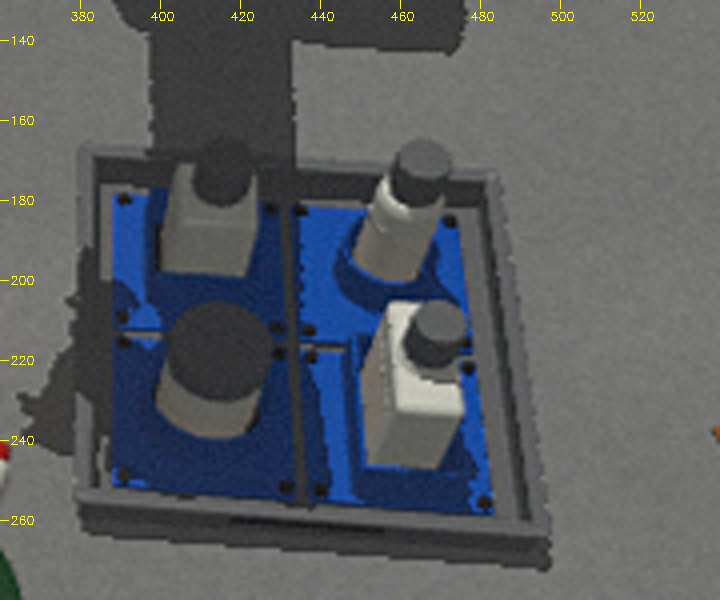

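View pics/t24.png

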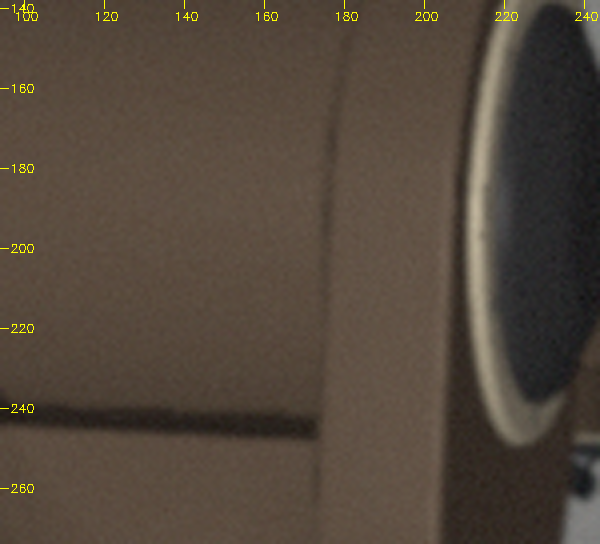

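View pics/full24.png

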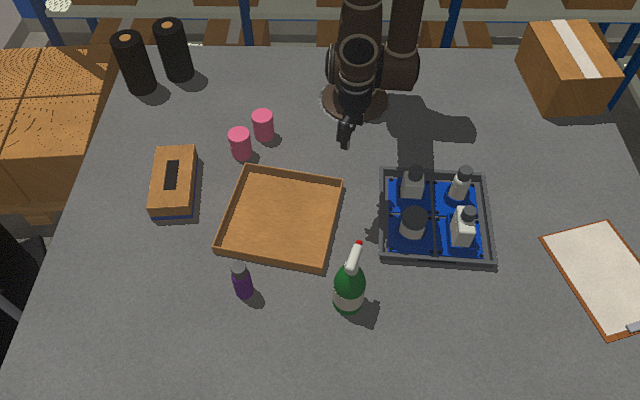

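The scene view shows all four upright in their matching holders: square (412,185), slim (461,185), tub (413,223), flat (463,230). The carton is empty, and the spray bottle (350,280), glove box (172,182) and look-alikes are in place. The top view is blocked by the arm. One numeric check of seating height:

```bash
python3 -c "
from h import *
for n,p in dict(tub=(.5471,.1405,.101),slim=(.4257,.279,.143),square=(.418,.1495,.133),flat=(.5556,.2705,.139)).items(): print(n,proj('scene',[p],24).round(1))
crop('scene',24,395,155,485,225,8,'s25.png')"
```

```text
tub [[415.7 214.2]]
slim [[466.2 168.6]]
square [[416.4 168. ]]
flat [[470.5 209.3]]
```

View pics/s25.png

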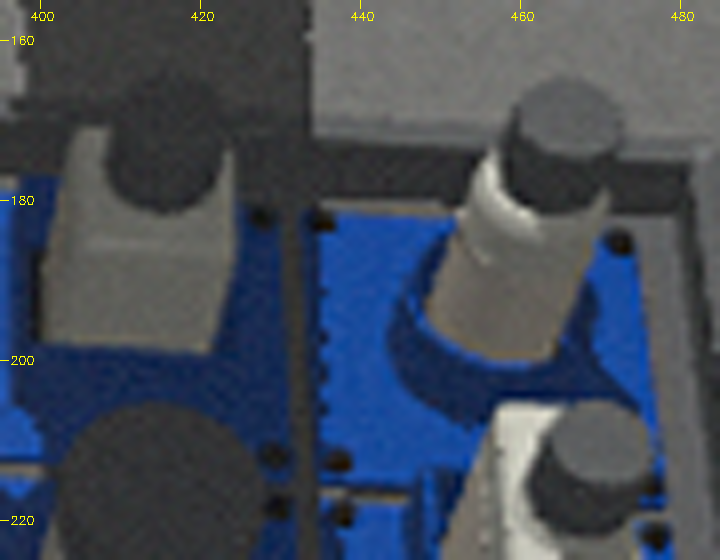

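Observed cap tops: slim about (466,169.5) and flat about (470.5,210). These match the predictions for bottles seated on the pocket floor, to about a pixel. Handing in.

```bash
python3 -c "
from rig import order
print(order.job_done())"
```

```text
the job is handed in; nothing more can be done
None
```

The job is handed in: all four containers are out of the carton, each standing upright in its matching holder and released. I lowered each one until light floor contact, 6–8 N, before opening the fingers. It took about 33.5 s of the 112 s allowed.

**Last checks:**
- **Standing:** the scene camera shows all four upright in the right pockets and the carton empty. The spray bottle, glove box and look-alikes appear not to have moved.
- **Seating:** the slim and flat bottle caps are within about a pixel of where a bottle on the pocket floor should be. The tub and square bottle were in shadow, so for those I relied on the picture and on floor contact coming at the expected height.
- **Gripper:** the gripper is open, clear of everything, with no contact force.

**Could not check:** the last top-camera view was blocked by the arm, so the final look came from the scene camera alone. No check disagreed with another.

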